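# Build the calibration stack on the compression tester

### The arm

A 6-joint arm with a two-finger parallel gripper is mounted at the origin on a cart in front of the work surface, level with it; the furniture and walls round the work are solid. World frame = base frame: x ahead of the robot, y to its left, z up, the work surface at z = 0. Lengths are in m, angles in rad, forces in N, time in s.
With the tool pointing down it reaches from about 0.375 to 0.9 m from the base axis. Payload 3.1 kg.
Tool frame: the origin (TCP) lies at the very end of the fingers, on their centre line; the grasp point (between the pads) lies 19 mm behind it; z points along the fingers, y is the direction in which the jaws open and shut (so a half turn about z gives the same grasp; the last joint's range is limited). The gripper opens to 85 mm and grips with 20 to 120 N. Pads are 22 mm wide; open, the fingers measure 114 mm over their backs; the gripper's body (76 mm by 85 mm) begins 54 mm behind the grasp point. The pads swing forward as they close: fully open they stand 13 mm farther back than shut.
Start: joints at [-1.425, 0.527, 1.433, -0, 1.181, -0.178], TCP at [0.199, -0.592, 0.231] pointing down, gripper open.
Joint ranges: [-3.08, 3.08], [-0.75, 2.2], [0.22, 2.44], [-1.43, 4.57], [0, 2.65], [-2.85, 2.85]. Speed limits (rad/s): [2.79, 2.79, 3.14, 3.14, 3.14, 3.14].

### API

Orientations are given as a rotation vector (axis times angle).
In Python, from bench import robot gives the robot as it stands. The module is installed in compiled form; this text tells all that it offers.
- The arm moves only by the tool send_rows, never from a script. Its argument "moves" is a list of rows, each a list of 6 numbers: the shift along the tool's x, y, z in m, then the turn, a rotation vector about the tool's x, y, z in degrees. In form: [[dx, dy, dz, ax, ay, az], ...]. A call has 1 to 5 rows; each row is the pose to reach, as a shift and turn from the pose commanded when the call began, along the tool's axes at that moment; what a row does not reach only later rows make up. A row lasts 1/10 s, in which the tool goes at most 50 mm and 8.59 degrees, less where a joint would pass 70% of its speed; a pose out of reach is approached as far as the arm can. A call with a gripper value outside its range is refused whole. "fingers" is the closure in counts, from 0 (fully open) to 255 (shut), set as the call begins (left out, the last holds). The fingers move at their own pace and stop on an object; "force" is the grip in N (left out, the last holds). Time passes only in rows, so rows that repeat a pose let the fingers close. It gives the time, the measured TCP pose, the force and the opening at its end, in the units of the state.
- robot.get_obs(): the state, without advancing time (a new reading comes with each control period).
- robot.snapshot(name): name is "side" or "top"; returns the picture (420x560x3 uint8, red, green, blue); there is no depth.
- robot.camera_params(name): a dict with "fx", "fy", "cx", "cy" (pixels), "R" (3x3) and "t" (3): a world point X has camera coordinates R X + t. Camera axes: x right, y down, z forward; pixel columns grow to the right and rows downward; lengths in m; the calibration is good to about 2 mm. A picture is of the moment at which its call begins. camera_params takes no time and is no camera call.
- robot.hand_in(): hands the job in, once; it reports no verdict.
The state is a dict: "clock": time; "joints": joint angles; "qd": joint speeds; "tau": joint torques, N m; "tcp_pos": TCP position; "tcp_rot": TCP orientation; "force": force on the tool from outside, world axes, zero at the start; "torque": the same for the moment, N m; "width": opening from 0.0 (shut) to 1.0 (fully open).
Only numpy, scipy, OpenCV 4.12 (cv2) and the standard library are available. Lean on these libraries where they do the work, as an engineer would, in place of code of your own. Each camera call takes 0.05 s, during which the arm holds its last target.

### The job

Set the compression tester up for calibration. Press the round stand-by key fully down, then lift the platen off the guide rod and stand it on the bench, lower every grey spacer squarely over the rod so that they stack flat on the seat, and lower the platen over the rod onto the stack. Only then press fully down the square key whose number of pips equals the number of spacers (stand-by stays down until then), and leave the things lying around where they are.

Things in the scene. Friction and masses are not known exactly. Their poses are not given: they have to be found in the camera images.
- tester: fixed compression tester: round grey base 110 mm across and 14 mm high, on it a round steel seat 56 mm across whose top is 24 mm above the bench, and an upright steel guide rod 12 mm in diameter from the seat up to 185 mm above the bench, its last 12 mm tapering to 5 mm. Origin on the rod axis at bench height, z up
- seat (a point): point on the rod axis at the height of the seat's top face (24 mm above the bench)
- platen: loose aluminium platen, 0.18 kg, at first on the rod: disc 80 mm across, 14 mm thick, boss 34 mm across up to 28 mm, 15 mm bore through both; an 18 mm wide bar to a square grip block 20 x 20 mm, 28 mm high from the underside, its middle 80 mm from the bore axis. Origin on the bore axis at the underside; x from bore to block, z up. Its underside rests 80 mm above the bench on two spacers, 108 on three, 136 on four
- spacer_1: loose grey plastic spacer, 0.13 kg, one of two to four alike: round hub 56 mm across, 28 mm thick, 15 mm through bore; an 18 mm wide, 12 mm thick bar at mid height to a square grip block 20 x 20 mm, 28 mm high, its middle 80 mm from the bore axis. Origin on the bore axis at mid thickness (14 mm above what it lies on); x from bore to block, z along the bore. Same either way up
- spacer_2: loose grey plastic spacer, 0.13 kg, one of two to four alike: round hub 56 mm across, 28 mm thick, 15 mm through bore; an 18 mm wide, 12 mm thick bar at mid height to a square grip block 20 x 20 mm, 28 mm high, its middle 80 mm from the bore axis. Origin on the bore axis at mid thickness (14 mm above what it lies on); x from bore to block, z along the bore. Same either way up
- spacer_3: loose grey plastic spacer, 0.13 kg, one of two to four alike: round hub 56 mm across, 28 mm thick, 15 mm through bore; an 18 mm wide, 12 mm thick bar at mid height to a square grip block 20 x 20 mm, 28 mm high, its middle 80 mm from the bore axis. Origin on the bore axis at mid thickness (14 mm above what it lies on); x from bore to block, z along the bore. Same either way up
- spacer_4: loose grey plastic spacer, 0.13 kg, one of two to four alike: round hub 56 mm across, 28 mm thick, 15 mm through bore; an 18 mm wide, 12 mm thick bar at mid height to a square grip block 20 x 20 mm, 28 mm high, its middle 80 mm from the bore axis. Origin on the bore axis at mid thickness (14 mm above what it lies on); x from bore to block, z along the bore. Same either way up
- console: fixed white console 110 x 220 mm, its face 44 mm above the bench, with a dark display at the back and a row of five grey keys, 36 mm apart, in front of it. Origin under its middle, x to the back, y along the row to the left, z up. From the left (+y) to the right: the round stand-by key, then the square keys with one, two, three and four small black pips behind them
- key_standby (a joint): the round key, 24 mm across, at the left end. 0 = up, 0.010 m = at the bottom stop; it latches at about 0.009. About 5 N pushes it down. The five keys are interlocked: as one is pushed down, the latched one is let go and pops up
- key_1 (a joint): the square key, 24 mm wide, with one pip; down at the start. 0 = up, 0.010 m = at the bottom stop; it latches at about 0.009. About 5 N pushes it down. The five keys are interlocked: as one is pushed down, the latched one is let go and pops up
- key_2 (a joint): the square key with two pips. 0 = up, 0.010 m = at the bottom stop; it latches at about 0.009. About 5 N pushes it down. The five keys are interlocked: as one is pushed down, the latched one is let go and pops up
- key_3 (a joint): the square key with three pips. 0 = up, 0.010 m = at the bottom stop; it latches at about 0.009. About 5 N pushes it down. The five keys are interlocked: as one is pushed down, the latched one is let go and pops up
- key_4 (a joint): the square key with four pips, at the right end. 0 = up, 0.010 m = at the bottom stop; it latches at about 0.009. About 5 N pushes it down. The five keys are interlocked: as one is pushed down, the latched one is let go and pops up
- key_standby_top (a point): middle of the top face of the round stand-by key; 14 mm above the console's face when up, 5 mm when latched
- key_1_top (a point): middle of the top face of the one-pip key; 14 mm above the console's face when up, 5 mm when latched
- key_2_top (a point): middle of the top face of the two-pip key; 14 mm above the console's face when up, 5 mm when latched
- key_3_top (a point): middle of the top face of the three-pip key; 14 mm above the console's face when up, 5 mm when latched
- key_4_top (a point): middle of the top face of the four-pip key; 14 mm above the console's face when up, 5 mm when latched
- petri_dish: loose petri dish, 60 mm across, 14 mm high; leave it alone. Origin under its middle
- kitchen_timer: loose round timer, 66 mm across, 34 mm high; leave it alone. Origin under its middle
- tape_roll: loose roll of tape lying flat, 98 mm across, 25 mm high; leave it alone. Origin under its middle
- rubber_stopper: loose red rubber stopper, 30 mm across, 25 mm high; leave it alone. Origin under its middle
Things that resemble listed ones, but are neither listed nor needed, are in the scene too. Leave any red look-alike of the spacer_1 alone.

How it is judged:
On the way, in this order (a step that is already met when the one before it is completed fails the run):
1. stand-by key fully down (value of joint key_standby above 0.0078 m), for 0.1 s.
2. platen off the rod, standing on the bench and released, with stand-by down (value of joint key_standby above 0.0078 m and height (world z) of platen below 0.005 m and horizontal distance between platen and seat above 0.08 m and angle between platen's own z axis and vertical below 0.06 rad and contact force between the fingers and platen below 0.3 N), for 0.2 s.
3. every spacer on the rod, square and seated, with stand-by down (value of joint key_standby above 0.0078 m and horizontal distance between each of spacer_1, spacer_2, spacer_3, spacer_4 and seat below 0.0035 m and angle between the z axis of each of spacer_1, spacer_2, spacer_3, spacer_4 and the z axis of tester, either way round below 0.05 rad and height (world z) of each of spacer_1, spacer_2, spacer_3, spacer_4 below 0.125 m), for 0.2 s.
4. platen over the rod, flat on the stack, with stand-by down (all of step 3 and horizontal distance between platen and seat below 0.0035 m and angle between platen's own z axis and vertical below 0.05 rad and z of each of spacer_1, spacer_2, spacer_3, spacer_4 in the frame of platen below -0.01 m and (height (world z) of platen between 0.077 and 0.083 m or height (world z) of platen between 0.105 and 0.111 m or height (world z) of platen between 0.133 and 0.139 m)), for 0.2 s.
At the end, for the whole second after the job is handed in: all spacers present on the rod (axis within 3.5 mm, square within 0.05 rad); platen over the rod on top of them, flat (0.05 rad), underside 80, 108 or 136 mm (two, three, four spacers) above the bench within 3 mm; all at rest; the key with that many pips down at least 7.8 mm, the others up (horizontal distance between each of spacer_1, spacer_2, spacer_3, spacer_4, platen and seat below 0.0035 m and angle between the z axis of each of spacer_1, spacer_2, spacer_3, spacer_4 and the z axis of tester, either way round below 0.05 rad and height (world z) of each of spacer_1, spacer_2, spacer_3, spacer_4 below 0.125 m and angle between platen's own z axis and vertical below 0.05 rad and z of each of spacer_1, spacer_2, spacer_3, spacer_4 in the frame of platen below -0.01 m and linear speed of each of spacer_1, spacer_2, spacer_3, spacer_4, platen below 0.02 m/s and value of joint key_standby below 0.004 m and ((height (world z) of platen between 0.077 and 0.083 m and value of joint each of key_1, key_3, key_4 below 0.004 m and value of joint key_2 above 0.0078 m) or (height (world z) of platen between 0.105 and 0.111 m and value of joint each of key_1, key_2, key_4 below 0.004 m and value of joint key_3 above 0.0078 m) or (height (world z) of platen between 0.133 and 0.139 m and value of joint each of key_1, key_2, key_3 below 0.004 m and value of joint key_4 above 0.0078 m))); the robot touches nothing.
It fails at once if a bystander (petri dish, timer, tape or stopper) moved more than 3 cm (distance of any of petri_dish, kitchen_timer, tape_roll, rubber_stopper from where it was at the start of the episode above 0.03 m).
Of spacer_1, spacer_2, spacer_3, spacer_4 only 2 to 4 are there at a start; the rules pass over those that are not, and their reading is None.
At some moment in a run one of spacer_1, spacer_2, spacer_3, spacer_4 may be knocked a few centimetres aside while the robot is not near it.
Once in a run the grip may slacken for a moment while it holds something.
It also fails if it takes over 210 s, if anything falls off the work surface, if the arm or the gripper's body presses on something with over 40 N, if the wrist force passes 120 N, or if a joint passes its speed limit or range.

## Working session

There is one attempt and no reset: what is moved stays moved. The work goes in short steps, Python scripts to look and compute and a tool call to move; the robot and the scene stay as the last step left them, time stands still between calls to the robot, and variables do not carry over. Pictures are saved under pics/ and viewed, and the job is handed in when it is done.

Besides the shell and the picture viewer there is one more tool, called after ">>>" as name([rows], argument=value, ...), one row to a line, values as JSON. send_rows: Moves the arm, as the interface text tells. Its arguments: {"type":"object","properties":{"moves":{"type":"array"},"fingers":{"type":"number"},"force":{"type":"number"}},"required":["moves"]}

```bash
mkdir -p pics
python3 - <<'E'
from bench import robot
import cv2
o=robot.get_obs()
print(o)
for n in ("top","side"):
    im=robot.snapshot(n); cv2.imwrite(f"pics/{n}0.png",im[:,:,::-1])
    p=robot.camera_params(n); print(n,p)
E
```

```text
{'clock': 0.0, 'joints': array([-1.42447760e+00,  5.28472762e-01,  1.43392909e+00, -3.06688966e-05,
        1.18141681e+00, -1.78462646e-01]), 'qd': array([-0.00087752, -0.00077161,  0.00039992, -0.00174668,  0.00158853,
       -0.00016695]), 'tau': array([-5.57373696e-04, -4.42351341e+01, -1.78028798e+01, -4.31115632e-04,
        8.59119667e-03, -1.46032971e-05]), 'tcp_pos': array([ 0.19937119, -0.59156989,  0.23032107]), 'tcp_rot': array([-3.0980607e+00, -5.0758427e-01, -1.1644199e-05]), 'force': array([-0.37044168, -0.4098771 ,  0.46345657]), 'torque': array([ 0.03241452, -0.00531616, -0.02627853]), 'width': 0.9941722047190326}
top {'fx': 456.8484999411584, 'fy': 456.8484999411584, 'cx': 276.27468492032585, 'cy': 208.3462026222911, 'R': array([[-0.02570114, -0.99960926, -0.01099018],
       [-0.98656036,  0.02713716, -0.16112798],
       [ 0.16136326,  0.00670131, -0.98687233]]), 't': array([0.08703021, 0.54399551, 1.48473676])}
side {'fx': 511.9619662982662, 'fy': 511.9619662982662, 'cx': 278.4996368532814, 'cy': 205.94568792802878, 'R': array([[-0.96083312, -0.27640109, -0.02005375],
       [-0.15082667,  0.58226927, -0.79888285],
       [ 0.23248877, -0.76456847, -0.60115225]]), 't': array([0.52096915, 0.0991586 , 1.65065005])}
```

View pics/top0.png

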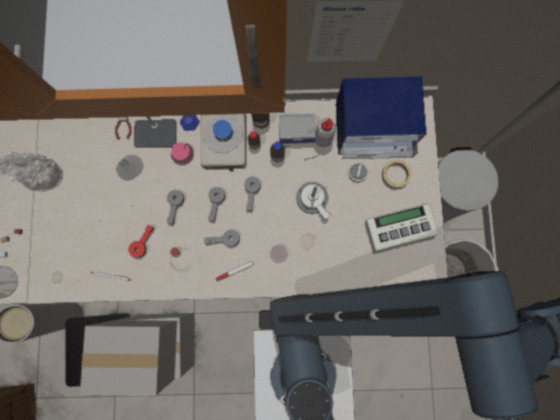

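View pics/side0.png

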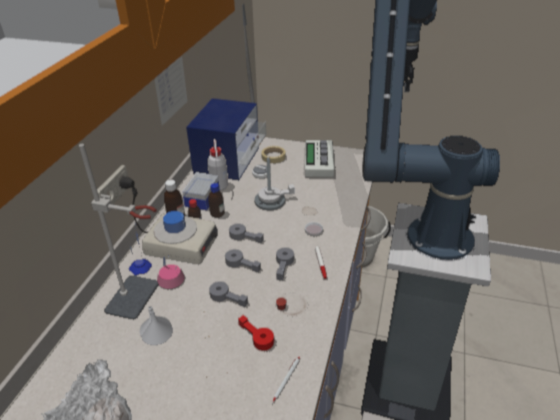

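Run:
```python
import cv2
a=cv2.imread("pics/top0.png")
cv2.imwrite("pics/top0a.png",cv2.resize(a[160:290,110:300],None,fx=4,fy=4,interpolation=cv2.INTER_CUBIC))
cv2.imwrite("pics/top0b.png",cv2.resize(a[150:270,280:450],None,fx=4.5,fy=4.5,interpolation=cv2.INTER_CUBIC))
a=cv2.imread("pics/side0.png")
cv2.imwrite("pics/side0a.png",cv2.resize(a[130:350,190:390],None,fx=2.7,fy=2.7,interpolation=cv2.INTER_CUBIC))
```

```text
(no output)
```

View pics/top0a.png

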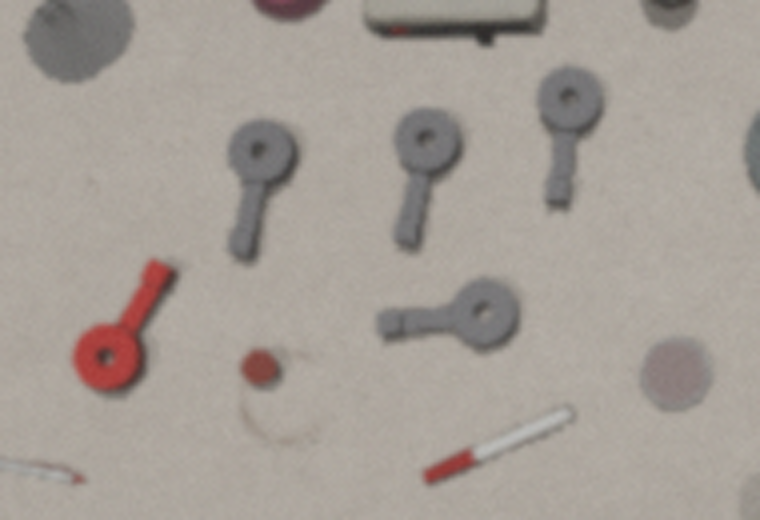

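View pics/top0b.png

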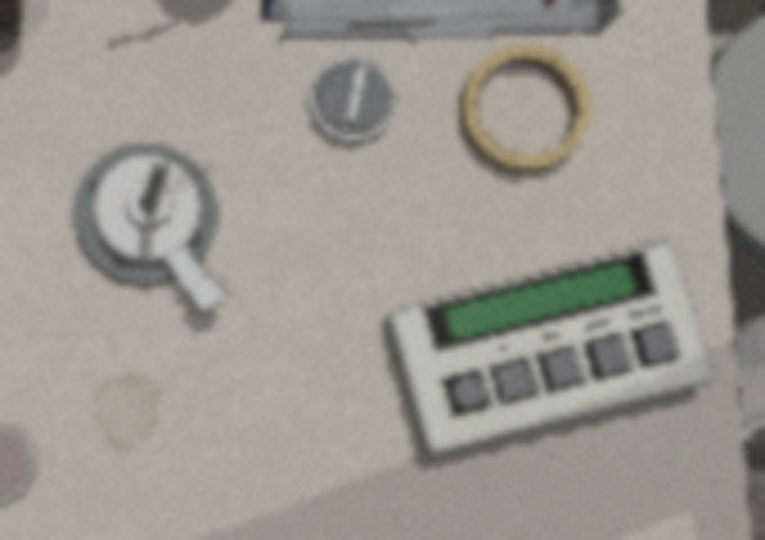

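View pics/side0a.png

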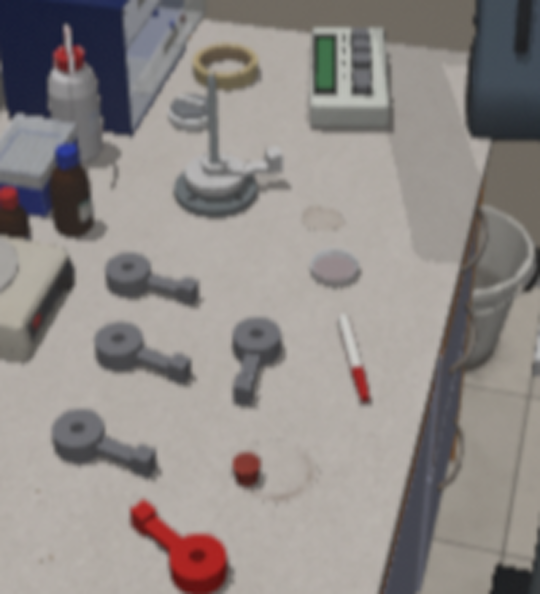

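```bash
cat > h.py <<'E'
from bench import robot
import numpy as np, cv2
from scipy.spatial.transform import Rotation as Rn
S=4
def ray(n,u,v,z):
    p=robot.camera_params(n); R=p['R'];t=p['t']
    c=-R.T@t; d=R.T@np.array([(u-p['cx'])/p['fx'],(v-p['cy'])/p['fy'],1.])
    return (c+d*(z-c[2])/d[2])[:2]
def pix(n,X):
    p=robot.camera_params(n); q=p['R']@np.array(X,float)+p['t']
    return np.array([p['fx']*q[0]/q[2]+p['cx'],p['fy']*q[1]/q[2]+p['cy']])
def up(im): return cv2.resize(im,None,fx=S,fy=S,interpolation=cv2.INTER_CUBIC)
def p2(c): return (np.asarray(c,float)+0.5)/S-0.5
def snap(n,name):
    im=robot.snapshot(n); cv2.imwrite(f"pics/{name}.png",im[:,:,::-1]); return im
def crop(im,x0,x1,y0,y1,name,f=4):
    cv2.imwrite(f"pics/{name}.png",cv2.resize(im[y0:y1,x0:x1,::-1],None,fx=f,fy=f,interpolation=cv2.INTER_CUBIC))
def spacers(n,im,hi=125):
    big=cv2.GaussianBlur(up(im),(0,0),2)
    g=big.max(2).astype(int); sat=g-big.min(2)
    m=((g<hi)&(g>60)&(sat<22)).astype(np.uint8)*255
    m=cv2.morphologyEx(m,cv2.MORPH_CLOSE,np.ones((13,13)))
    out=[]
    cs,_=cv2.findContours(m,cv2.RETR_EXTERNAL,cv2.CHAIN_APPROX_NONE)
    for c in cs:
        A=cv2.contourArea(c)
        if not 3500<A<11000: continue
        mm=np.zeros_like(m); cv2.drawContours(mm,[c],-1,255,-1)
        k=cv2.getStructuringElement(cv2.MORPH_ELLIPSE,(41,41))
        hub=cv2.morphologyEx(mm,cv2.MORPH_OPEN,k)
        if hub.sum()==0: continue
        rest=mm&~cv2.dilate(hub,np.ones((9,9)))
        M=cv2.moments(hub); h=p2((M['m10']/M['m00'],M['m01']/M['m00']))
        M=cv2.moments(rest)
        if M['m00']<200*255: continue
        r=p2((M['m10']/M['m00'],M['m01']/M['m00']))
        a=ray(n,*h,.014); b=ray(n,*r,.014)
        ext=np.max(np.linalg.norm(c[:,0]/S-h,axis=1))
        out.append((h,A,a,b,np.degrees(np.arctan2(*(b-a)[::-1])),np.linalg.norm(b-a),ext))
    return out
def go(x,y,z,yaw,show=True):
    """yaw = world dir (deg) of tool x. Prints row from the measured pose"""
    o=robot.get_obs(); R=Rn.from_rotvec(o['tcp_rot']); p=o['tcp_pos']
    c,s=np.cos(np.radians(yaw)),np.sin(np.radians(yaw))
    T=Rn.from_matrix(np.array([[c,s,0],[s,-c,0],[0,0,-1.]]))
    d=R.inv().apply(np.array([x,y,z])-p); w=(R.inv()*T).as_rotvec(degrees=True)
    print('tcp',p.round(4),'yaw',np.degrees(np.arctan2(*R.as_matrix()[:2,0][::-1])).round(1),'| shift',d.round(4),'turn',w.round(1),'F',o['force'].round(1),'w',round(o['width'],3),'t',o['clock'])
E
python3 - <<'E'
from h import *
for n in("top","side"):
    im=cv2.imread(f"pics/{n}0.png")[:,:,::-1]
    for r in spacers(n,im): print(n,[np.round(q,4) for q in r])
# console
im=cv2.imread("pics/top0.png")[:,:,::-1]
b=cv2.GaussianBlur(up(im),(0,0),2).astype(int)
print(im[225,400],im[245,380],im[205,380])
E
```

```text
top [array([552.3038, 317.7851]), np.float64(5720.5), array([ 0.1643, -0.8191]), array([ 0.1737, -0.7906]), np.float64(71.6949), np.float64(0.03), np.float64(25.8123)]
top [array([230.8759, 238.8611]), np.float64(4952.0), array([0.4508, 0.2289]), array([0.446 , 0.2903]), np.float64(94.4352), np.float64(0.0615), np.float64(25.7112)]
top [array([450.3507, 211.5562]), np.float64(6725.0), array([ 0.5238, -0.5181]), array([ 0.512 , -0.5339]), np.float64(-126.9476), np.float64(0.0197), np.float64(26.5227)]
top [array([175.9023, 198.9393]), np.float64(5234.5), array([0.5933, 0.4166]), array([0.5303, 0.4297]), np.float64(168.2414), np.float64(0.0644), np.float64(27.0093)]
top [array([216.9535, 196.2197]), np.float64(4951.5), array([0.5989, 0.2754]), array([0.5365, 0.2891]), np.float64(167.6069), np.float64(0.0639), np.float64(26.8612)]
top [array([252.2957, 186.0954]), np.float64(4585.5), array([0.631 , 0.1533]), array([0.5675, 0.1619]), np.float64(172.3038), np.float64(0.0641), np.float64(26.2584)]
side [array([224.5339, 294.0387]), np.float64(7898.5), array([0.5781, 0.4272]), array([0.5445, 0.4367]), np.float64(164.1915), np.float64(0.0349), np.float64(26.5814)]
side [array([234.383 , 258.9419]), np.float64(6633.5), array([0.6009, 0.2829]), array([0.5351, 0.2982]), np.float64(166.9195), np.float64(0.0676), np.float64(29.4774)]
side [array([284.9714, 257.5067]), np.float64(6228.0), array([0.4531, 0.2372]), array([0.4462, 0.3094]), np.float64(95.4743), np.float64(0.0726), np.float64(23.6944)]
side [array([237.6895, 232.2978]), np.float64(5686.5), array([0.634 , 0.1605]), array([0.5678, 0.1707]), np.float64(171.2895), np.float64(0.067), np.float64(27.7217)]
side [array([271.2309, 204.3615]), np.float64(5448.0), array([ 0.5719, -0.0124]), array([ 0.5806, -0.0441]), np.float64(-74.4832), np.float64(0.0328), np.float64(25.3968)]
[166 167 157] [183 184 174] [176 169 161]
```

```bash
cat >> h.py <<'E'
def ov(n,im,poses,name,box,f=5,zb=0):
    x0,x1,y0,y1=box
    b=cv2.resize(im[y0:y1,x0:x1,::-1],None,fx=f,fy=f,interpolation=cv2.INTER_CUBIC)
    def poly(P,col):
        q=np.array([((pix(n,X)-[x0,y0]+.5)*f-.5) for X in P]); cv2.polylines(b,[np.round(q).astype(int)],True,col,1)
    for (x,y,ya,*r) in poses:
        zz=r[0] if r else 0
        c,s=np.cos(np.radians(ya)),np.sin(np.radians(ya))
        th=np.linspace(0,2*np.pi,40)
        poly([(x+.028*np.cos(t),y+.028*np.sin(t),.028+zz) for t in th],(0,255,0))
        poly([(x+.0075*np.cos(t),y+.0075*np.sin(t),.028+zz) for t in th],(0,255,255))
        poly([(x+c*u-s*v,y+s*u+c*v,.028+zz) for u,v in((.07,-.01),(.09,-.01),(.09,.01),(.07,.01))],(0,255,0))
    cv2.imwrite(f"pics/{name}.png",b)
E
python3 - <<'E'
from h import *
P=[(.4508,.2289,94.4),(.5933,.4166,168.2),(.5989,.2754,167.6),(.631,.1533,172.3)]
im=cv2.imread("pics/top0.png")[:,:,::-1]; ov("top",im,P,"ovt",(160,270,170,255),7)
im=cv2.imread("pics/side0.png")[:,:,::-1]; ov("side",im,P,"ovs",(200,310,215,315),6)
E
```

```text
(no output)
```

View pics/ovt.png

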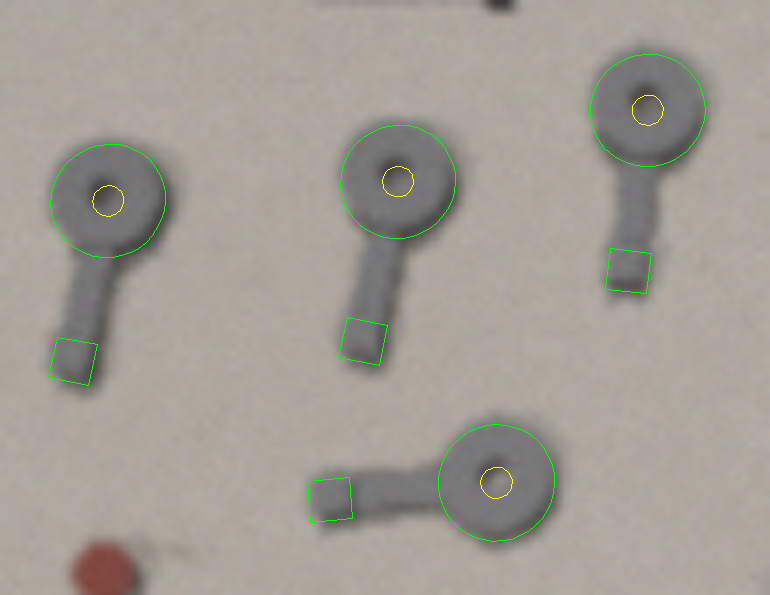

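View pics/ovs.png

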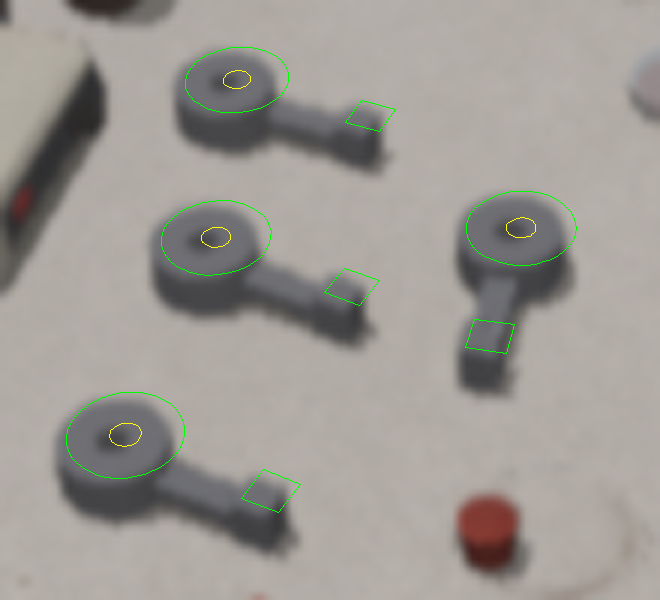

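Run:
```python
from h import *
im=cv2.imread("pics/top0.png")[:,:,::-1]; crop(im,285,345,170,230,"tt",10)
im=cv2.imread("pics/side0.png")[:,:,::-1]; crop(im,245,305,150,215,"ts",9)
im=cv2.imread("pics/side0.png")[:,:,::-1]; crop(im,295,345,130,185,"cs",10)
im=cv2.imread("pics/top0.png")[:,:,::-1]; crop(im,360,445,200,260,"ct",9)
```

```text
(no output)
```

View pics/tt.png

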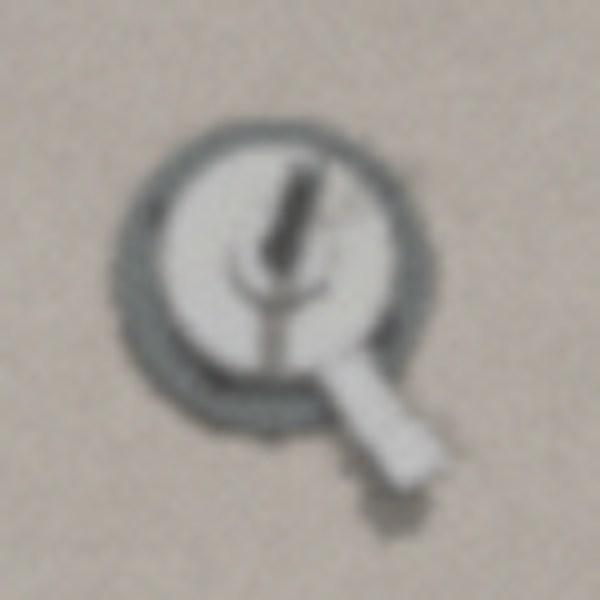

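View pics/ts.png

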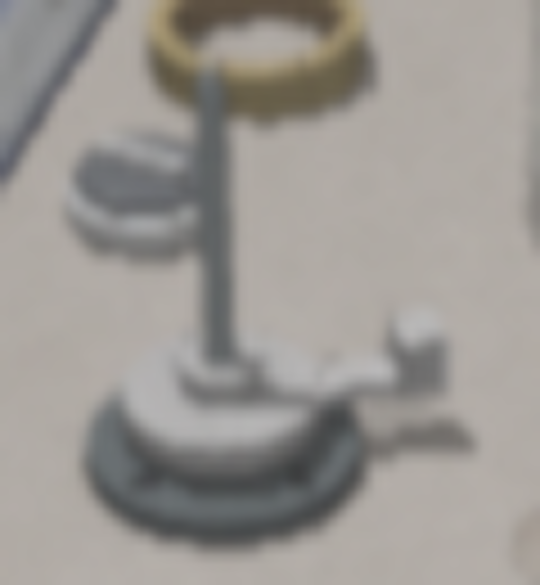

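View pics/cs.png

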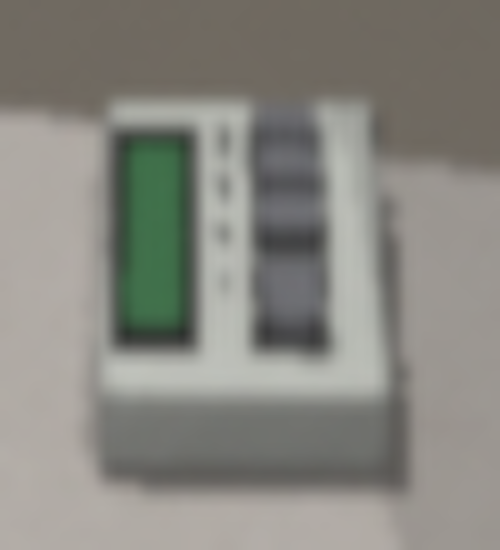

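View pics/ct.png

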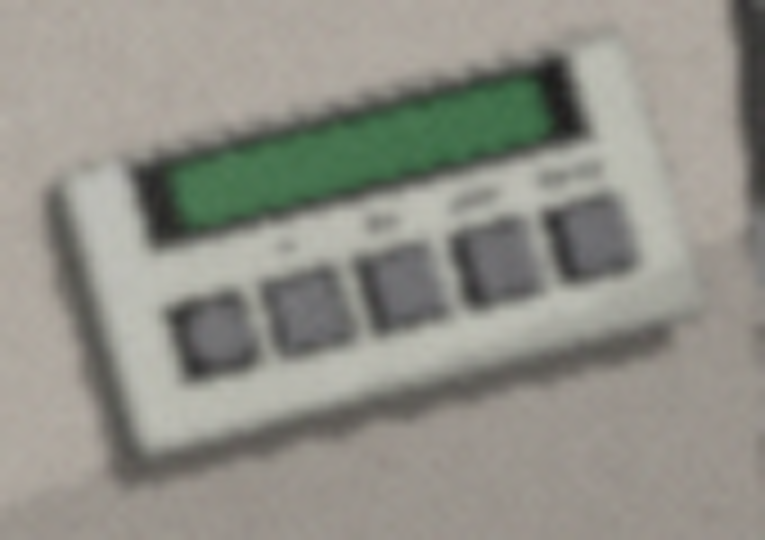

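Run:
```python
from h import *
def T(n,x0,y0,f,u,v,z):
    return ray(n,x0+(u+.5)/f-.5,y0+(v+.5)/f-.5,z).round(4)
for k,(u,v,z) in enumerate([(218,335,.058),(315,314,.049),(407,290,.058),(502,262,.058),(595,235,.058)]): print('key',k,T('top',360,200,9,u,v,z))
print('rod tip top',T('top',285,170,10,314,162,.184),'boss',T('top',285,170,10,278,268,.052),'base',T('top',285,170,10,274,277,.010))
print('rod tip side',T('side',245,150,9,212,66,.184),'boss',T('side',245,150,9,219,362,.052))
print('blk top',T('top',285,170,10,413,460,.052),'side',T('side',245,150,9,418,325,.052))
print('key1 side',T('side',295,130,10,293,285,.049))
print('disp centre', T('top',360,200,9,360,145,.044), T('side',295,130,10,158,235,.044))
for n in('top','side'):
  p=robot.camera_params(n);print(n,-p['R'].T@p['t'])
```

```text
key 0 [ 0.4399 -0.2772]
key 1 [ 0.4475 -0.3152]
key 2 [ 0.4545 -0.3469]
key 3 [ 0.4638 -0.3822]
key 4 [ 0.4728 -0.4168]
rod tip top [ 0.59   -0.0516] boss [ 0.5822 -0.0491] base [ 0.587  -0.0507]
rod tip side [ 0.5882 -0.0474] boss [ 0.5886 -0.0435]
blk top [ 0.5162 -0.0914] side [ 0.5203 -0.0871]
key1 side [ 0.4476 -0.3013]
disp centre [ 0.5102 -0.3372] [ 0.5077 -0.3327]
top [0.29933922 0.06228404 1.553855  ]
side [0.13176258 1.34829441 1.08195549]
```

Run:
```python
from h import *
go(.440,-.2755,.20,13.3)
```

```text
tcp [ 0.1994 -0.5917  0.2304] yaw 18.6 | shift [ 0.3289 -0.2228  0.031 ] turn [-0.1 -0.   5.3] F [ 0.7  0.4 -0.4] w 1.004 t 0.1
```

>>> send_rows([
  [0.329, -0.223, 0.031, 0, 0, 5.3],
  [0.329, -0.223, 0.031, 0, 0, 5.3],
  [0.329, -0.223, 0.031, 0, 0, 5.3],
  [0.329, -0.223, 0.031, 0, 0, 5.3],
  [0.329, -0.223, 0.031, 0, 0, 5.3],
], fingers=255, force=40)

```text
clock: 0.6
tcp_pos: [0.3511, -0.3921, 0.2114]
tcp_rot: [-3.12, -0.363, 0.0]
force: [0.3, -0.6, 0.4]
width: 0.145
```

Run:
```python
from h import *
go(.440,-.2755,.10,13.3)
```

```text
tcp [ 0.3511 -0.3921  0.2114] yaw 13.3 | shift [ 0.1133 -0.093   0.1115] turn [-0.  0. -0.] F [ 0.3 -0.6  0.4] w 0.145 t 0.6
```

>>> send_rows([
  [0.113, -0.093, 0.05, 0, 0, 0],
  [0.113, -0.093, 0.11, 0, 0, 0],
  [0.113, -0.093, 0.11, 0, 0, 0],
  [0.113, -0.093, 0.11, 0, 0, 0],
  [0.113, -0.093, 0.11, 0, 0, 0],
])

```text
clock: 1.1
tcp_pos: [0.438, -0.2725, 0.0985]
tcp_rot: [-3.112, -0.37, 0.008]
force: [-1.3, -0.2, 0.8]
width: 0.001
```

Run:
```python
from h import *
go(.440,-.2755,.07,13.3)
t=snap("top","t1"); s=snap("side","s1")
crop(t,340,440,190,260,"t1c",8); crop(s,280,370,100,190,"s1c",7)
go(.440,-.2755,.07,13.3)
```

```text
tcp [ 0.438  -0.2725  0.0985] yaw 13.6 | shift [0.0013 0.0036 0.0285] turn [-0.5  0.3  0.3] F [-1.3 -0.2  0.8] w 0.001 t 1.1
tcp [ 0.439  -0.2769  0.1013] yaw 13.4 | shift [ 0.0014 -0.0011  0.0313] turn [-0.1  0.1  0.1] F [ 0.4 -0.1 -0.3] w -0.001 t 1.2
```

View pics/t1c.png

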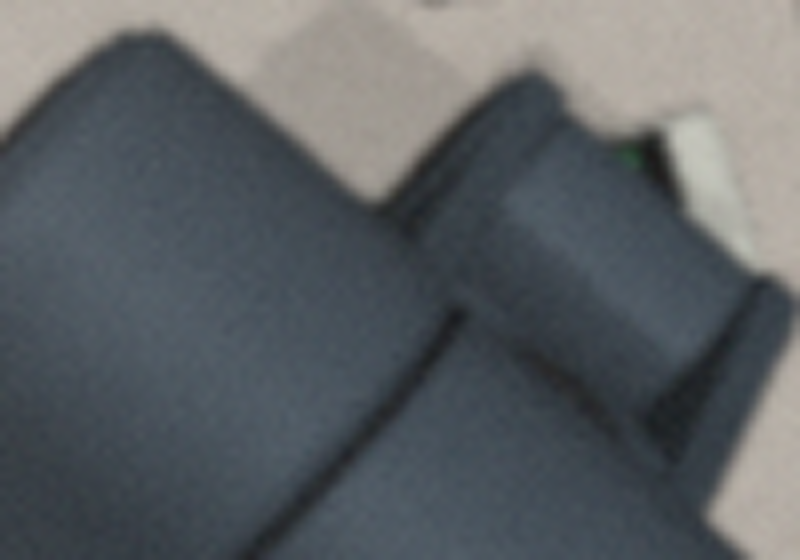

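View pics/s1c.png

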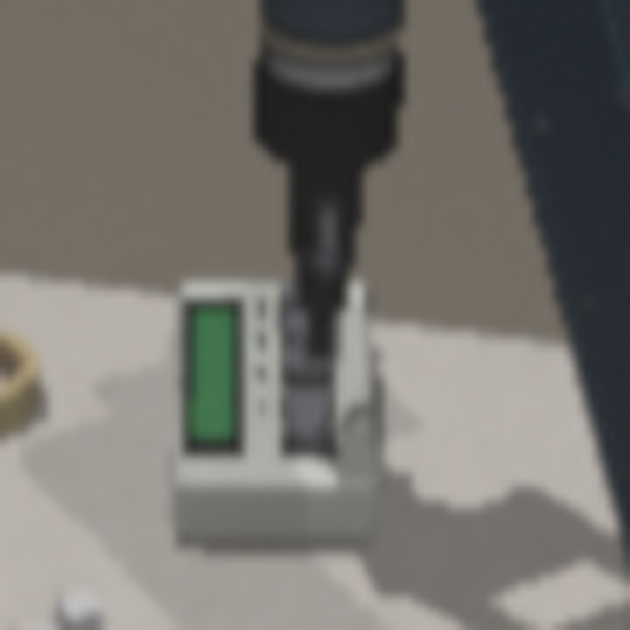

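Run:
```python
from h import *
o=robot.get_obs()
print((pix('side',[.4385,-.275,.1])-[280,100]+.5)*7)
print('stand-by top per top est',(pix('side',[.440,-.2755,.058])-[280,100]+.5)*7)
print('key1 per top est',(pix('side',[.4475,-.3152,.049])-[280,100]+.5)*7)
```

```text
[320.05829335 355.25970202]
stand-by top per top est [314.796659   421.89442156]
key1 per top est [315.85270811 396.97069573]
```

Run:
```python
from h import *
for u,v in((293,290),(291,285)): print(ray('side',295+(u+.5)/10-.5,130+(v+.5)/10-.5,.058))
print(ray('side',280+(308+.5)/7-.5,100+(408+.5)/7-.5,.058))
```

```text
[ 0.44407606 -0.28345999]
[ 0.44555528 -0.28678768]
[ 0.44613225 -0.28807255]
```

Run:
```python
from h import *
go(.442,-.2795,.06,13.3)
```

```text
tcp [ 0.439  -0.2769  0.1013] yaw 13.4 | shift [0.0024 0.0033 0.0413] turn [-0.1  0.1  0.1] F [ 0.4 -0.1 -0.3] w -0.001 t 1.2
```

>>> send_rows([
  [0.0024, 0.0033, 0.03, 0, 0, 0],
  [0.0024, 0.0033, 0.042, 0, 0, 0],
  [0.0024, 0.0033, 0.046, 0, 0, 0],
  [0.0024, 0.0033, 0.049, 0, 0, 0],
  [0.0024, 0.0033, 0.049, 0, 0, 0],
])

```text
clock: 1.7
tcp_pos: [0.4416, -0.2811, 0.0538]
tcp_rot: [3.119, 0.363, -0.0]
force: [-2.3, -1.2, 3.3]
width: -0.002
```

>>> send_rows([
  [0, 0, 0.002, 0, 0, 0],
  [0, 0, 0.003, 0, 0, 0],
  [0, 0, 0.004, 0, 0, 0],
  [0, 0, 0.005, 0, 0, 0],
  [0, 0, 0.005, 0, 0, 0],
])

```text
clock: 2.2
tcp_pos: [0.4424, -0.2804, 0.0481]
tcp_rot: [3.119, 0.364, 0.001]
force: [-1.1, -1.7, 4.0]
width: 0.001
```

>>> send_rows([
  [0, 0, 0.001, 0, 0, 0],
  [0, 0, 0.0018, 0, 0, 0],
  [0, 0, 0.0018, 0, 0, 0],
])

```text
clock: 2.5
tcp_pos: [0.4425, -0.2805, 0.0478]
tcp_rot: [3.119, 0.365, 0.002]
force: [-4.3, -0.4, 16.7]
width: -0.0
```

>>> send_rows([
  [0, 0, -0.02, 0, 0, 0],
  [0, 0, -0.07, 0, 0, 0],
  [0, 0, -0.1, 0, 0, 0],
  [0, 0, -0.1, 0, 0, 0],
])

```text
clock: 2.9
tcp_pos: [0.4444, -0.2814, 0.1497]
tcp_rot: [3.114, 0.364, 0.009]
force: [0.4, -0.8, 0.2]
width: 0.002
```

Run:
```python
from h import *
s=snap("side","s2"); crop(s,280,370,100,190,"s2c",7)
go(.518,-.089,.12,30.4)
print(robot.get_obs()['joints'])
```

```text
tcp [ 0.4432 -0.2804  0.1477] yaw 13.3 | shift [ 0.1168 -0.1691  0.0275] turn [  0.2  -0.1 -17.1] F [0.1 0.1 0.3] w 0.002 t 2.95
[-7.77770167e-01  5.13475804e-01  1.76797308e+00  9.01629124e-04
  8.55906408e-01  5.59996777e-01]
```

View pics/s2c.png

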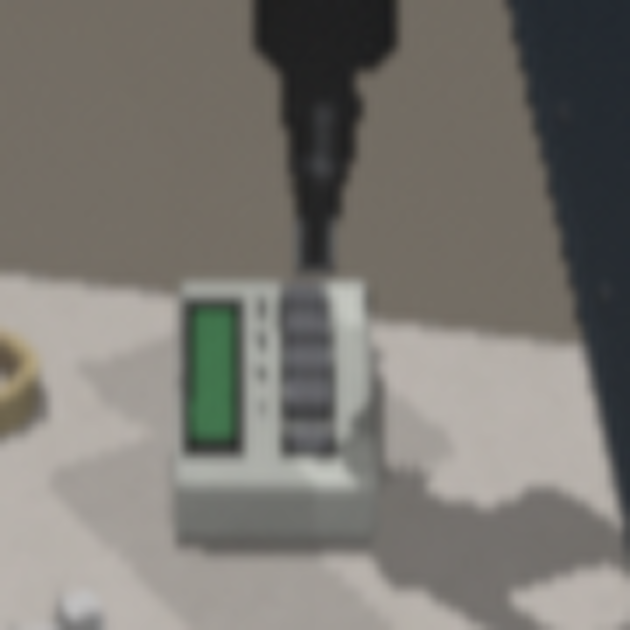

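>>> send_rows([
  [0.117, -0.169, 0.0, 0, 0, -17.1],
  [0.117, -0.169, 0.0, 0, 0, -17.1],
  [0.117, -0.169, 0.028, 0, 0, -17.1],
  [0.117, -0.169, 0.028, 0, 0, -17.1],
  [0.117, -0.169, 0.028, 0, 0, -17.1],
], fingers=100)

```text
clock: 3.45
tcp_pos: [0.5154, -0.083, 0.115]
tcp_rot: [-3.024, -0.83, 0.008]
force: [-0.7, -0.4, 0.7]
width: 0.607
```

Run:
```python
from h import *
t=snap("top","t3"); s=snap("side","s3"); crop(s,245,345,110,215,"s3c",6)
go(.518,-.089,.027,30.4)
print(robot.get_obs()['joints'])
p=robot.get_obs()['tcp_pos'];print((pix('side',p)-[245,110]+.5)*6,(pix('side',[.518,-.089,.052])-[245,110]+.5)*6)
```

```text
tcp [ 0.5158 -0.0862  0.116 ] yaw 30.6 | shift [0.0007 0.0038 0.0889] turn [-0.2  0.2  0.2] F [-0.4 -0.4  0.1] w 0.606 t 3.55
[-3.79601190e-01  5.67117541e-01  1.78823968e+00  1.83096904e-04
  7.91055530e-01  6.56384202e-01]
[285.49913249 367.45027768] [283.5410327  455.77122697]
```

View pics/s3c.png

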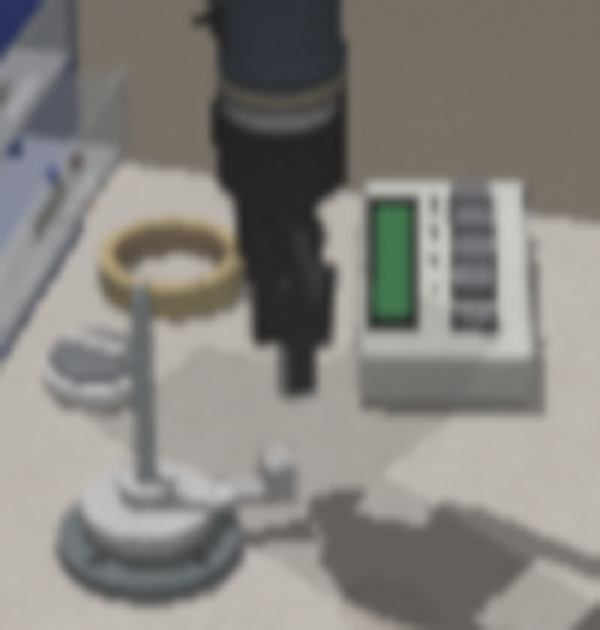

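View pics/t3.png

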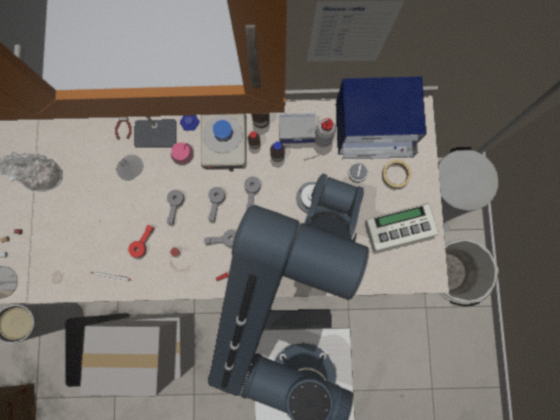

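Run:
```python
from h import *
go(.520,-.0878,.027,31)
```

```text
tcp [ 0.5158 -0.0862  0.116 ] yaw 30.6 | shift [0.0031 0.0038 0.0889] turn [-0.2  0.2 -0.4] F [-0.4 -0.4  0.1] w 0.606 t 3.55
```

>>> send_rows([
  [0.003, 0.0035, 0.04, 0, 0, -0.4],
  [0.003, 0.0035, 0.07, 0, 0, -0.4],
  [0.003, 0.0035, 0.088, 0, 0, -0.4],
  [0.003, 0.0035, 0.088, 0, 0, -0.4],
])

```text
clock: 3.95
tcp_pos: [0.519, -0.0912, 0.0274]
tcp_rot: [-3.026, -0.83, 0.008]
force: [-0.6, -0.6, -1.1]
width: 0.607
```

>>> send_rows([
  [0, 0, 0, 0, 0, 0],
  [0, 0, 0, 0, 0, 0],
  [0, 0, 0, 0, 0, 0],
  [0, 0, 0, 0, 0, 0],
  [0, 0, 0, 0, 0, 0],
], fingers=255, force=60)

```text
clock: 4.45
tcp_pos: [0.5219, -0.0908, 0.0311]
tcp_rot: [3.027, 0.834, 0.002]
force: [-1.8, -4.1, 5.8]
width: 0.221
```

Run:
```python
from h import *
go(.520,-.0878,.027,31)
s=snap("side","s4"); crop(s,225,325,130,225,"s4c",6)
```

```text
tcp [ 0.5219 -0.0908  0.0311] yaw 30.8 | shift [-0.0001 -0.0036  0.0041] turn [ 0.1 -0.1 -0.2] F [-1.8 -4.1  5.8] w 0.221 t 4.45
```

View pics/s4c.png

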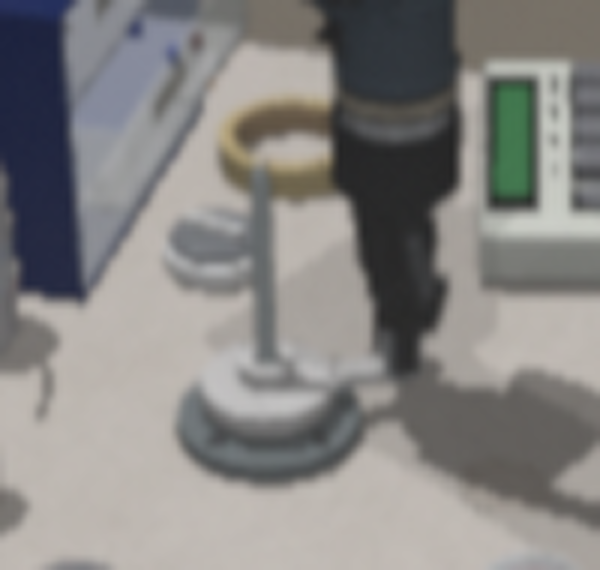

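>>> send_rows([
  [0, 0, -0.01, 0, 0, 0],
  [0, 0, -0.025, 0, 0, 0],
  [0, 0, -0.045, 0, 0, 0],
  [0, 0, -0.065, 0, 0, 0],
  [0, 0, -0.065, 0, 0, 0],
], force=90)

```text
clock: 5.0
tcp_pos: [0.5228, -0.0902, 0.0973]
tcp_rot: [3.026, 0.835, 0.006]
force: [1.2, -0.5, -2.2]
width: 0.212
```

Run:
```python
from h import *
go(.5215,-.0905,.21,31)
s=snap("side","s5"); crop(s,225,325,110,225,"s5c",5)
```

```text
tcp [ 0.5228 -0.0902  0.0973] yaw 30.8 | shift [-0.0009 -0.     -0.1127] turn [ 0.2 -0.2 -0.2] F [ 1.2 -0.5 -2.2] w 0.212 t 5.0
```

View pics/s5c.png

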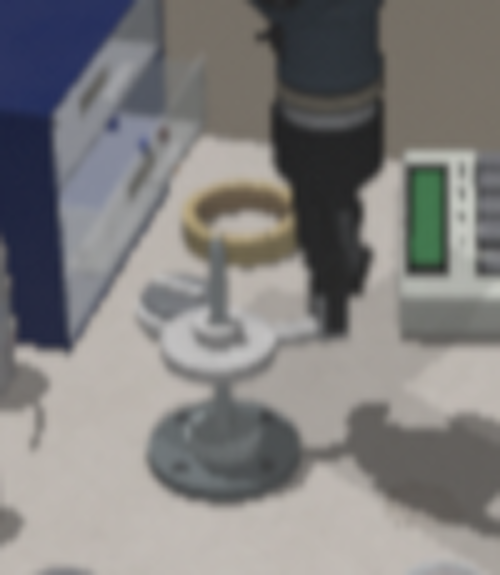

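>>> send_rows([
  [-0.0005, 0, -0.025, 0, 0, 0],
  [-0.0005, 0, -0.055, 0, 0, 0],
  [-0.0005, 0, -0.09, 0, 0, 0],
  [-0.0005, 0, -0.113, 0, 0, 0],
  [-0.0005, 0, -0.113, 0, 0, 0],
])

```text
clock: 5.55
tcp_pos: [0.5224, -0.0907, 0.21]
tcp_rot: [3.026, 0.834, 0.007]
force: [-0.5, -0.4, -2.0]
width: 0.212
```

Run:
```python
from h import *
s=snap("side","s6"); crop(s,225,325,90,225,"s6c",4.4)
go(.5215,-.0905,.21,31)
```

```text
tcp [ 0.5211 -0.0903  0.2081] yaw 30.8 | shift [ 0.0002  0.0004 -0.0019] turn [ 0.  -0.  -0.2] F [-0.2 -0.4 -2.2] w 0.214 t 5.6
```

View pics/s6c.png

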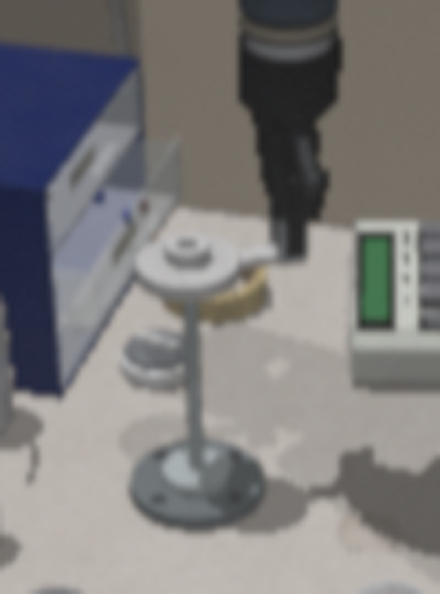

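Run:
```python
from h import *
go(.378,-.171,.05,30.8)
go(.378,-.171,.01,30.8)
```

```text
tcp [ 0.5211 -0.0903  0.2081] yaw 30.8 | shift [-0.1644 -0.0041  0.158 ] turn [ 0. -0.  0.] F [-0.2 -0.4 -2.2] w 0.214 t 5.6
tcp [ 0.5211 -0.0903  0.2081] yaw 30.8 | shift [-0.1644 -0.0041  0.198 ] turn [ 0. -0.  0.] F [-0.2 -0.4 -2.2] w 0.214 t 5.6
```

>>> send_rows([
  [-0.02, 0, 0, 0, 0, 0],
  [-0.055, -0.002, 0, 0, 0, 0],
  [-0.09, -0.004, 0, 0, 0, 0],
  [-0.125, -0.004, 0.005, 0, 0, 0],
  [-0.155, -0.004, 0.03, 0, 0, 0],
])

```text
clock: 6.1
tcp_pos: [0.3846, -0.1668, 0.1775]
tcp_rot: [3.027, 0.835, 0.001]
force: [0.4, -0.2, -2.5]
width: 0.213
```

>>> send_rows([
  [-0.007, 0, 0.03, 0, 0, 0],
  [-0.009, 0, 0.065, 0, 0, 0],
  [-0.009, 0, 0.1, 0, 0, 0],
  [-0.009, 0, 0.125, 0, 0, 0],
  [-0.009, 0, 0.125, 0, 0, 0],
])

```text
clock: 6.6
tcp_pos: [0.375, -0.1687, 0.0493]
tcp_rot: [-3.02, -0.831, 0.01]
force: [0.1, 0.4, -1.2]
width: 0.209
```

Run:
```python
from h import *
s=snap("side","s7"); crop(s,245,365,110,225,"s7c",5)
go(.378,-.171,.01,30.8)
```

```text
tcp [ 0.3759 -0.1693  0.0508] yaw 30.8 | shift [0.001  0.0029 0.0408] turn [-0.4  0.1  0. ] F [ 0.1 -0.6 -1. ] w 0.211 t 6.65
```

View pics/s7c.png

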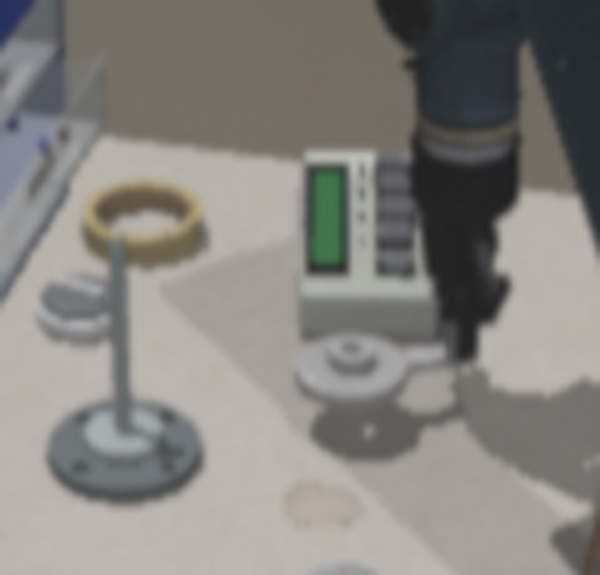

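>>> send_rows([
  [0.001, 0.001, 0.015, 0, 0, 0],
  [0.001, 0.001, 0.03, 0, 0, 0],
  [0.001, 0.001, 0.038, 0, 0, 0],
  [0.001, 0.001, 0.042, 0, 0, 0],
  [0.001, 0.001, 0.042, 0, 0, 0],
])

```text
clock: 7.15
tcp_pos: [0.3794, -0.1713, 0.0113]
tcp_rot: [3.029, 0.835, 0.0]
force: [0.4, -0.4, -1.7]
width: 0.213
```

>>> send_rows([
  [0, 0, 0.002, 0, 0, 0],
  [0, 0, 0.004, 0, 0, 0],
  [0, 0, 0.005, 0, 0, 0],
  [0, 0, 0.005, 0, 0, 0],
])

```text
clock: 7.55
tcp_pos: [0.3797, -0.1716, 0.0074]
tcp_rot: [3.027, 0.834, 0.002]
force: [-0.7, 0.8, 11.0]
width: 0.209
```

>>> send_rows([
  [0, 0, 0, 0, 0, 0],
  [0, 0, 0, 0, 0, 0],
  [0, 0, 0, 0, 0, 0],
  [0, 0, 0, 0, 0, 0],
], fingers=120)

```text
clock: 7.95
tcp_pos: [0.3794, -0.1714, 0.006]
tcp_rot: [3.029, 0.835, 0.0]
force: [0.1, 0.3, -0.1]
width: 0.53
```

>>> send_rows([
  [0, 0, -0.02, 0, 0, 0],
  [0, 0, -0.06, 0, 0, 0],
  [0, 0, -0.1, 0, 0, 0],
  [0, 0, -0.14, 0, 0, 0],
  [0, 0, -0.18, 0, 0, 0],
])

```text
clock: 8.45
tcp_pos: [0.3788, -0.1709, 0.1875]
tcp_rot: [-3.028, -0.834, 0.001]
force: [0.1, -1.2, 0.5]
width: 0.536
```

Run:
```python
from h import *
s=snap("side","s8"); crop(s,245,365,110,225,"s8c",5)
go(.5515,.1680,.15,-8)
print(robot.get_obs()['joints'])
for P in [(.4508,.2289,94.4),(.5933,.4166,168.2),(.5989,.2754,167.6),(.631,.1533,172.3)]:
    print(P)
for r in spacers('side',s): print([np.round(q,4) for q in r])
```

```text
tcp [ 0.3819 -0.1731  0.1926] yaw 30.8 | shift [ 0.3203 -0.2063  0.0416] turn [ 0.5 -0.4 38.8] F [ 1.5 -0.1  4. ] w 0.528 t 8.5
[-6.93523432e-01  3.14434175e-01  1.97656018e+00  6.44260440e-05
  8.39534319e-01  3.38962434e-01]
(0.4508, 0.2289, 94.4)
(0.5933, 0.4166, 168.2)
(0.5989, 0.2754, 167.6)
(0.631, 0.1533, 172.3)
[array([219.6215, 292.4392]), np.float64(7318.0), array([0.5938, 0.425 ]), array([0.5281, 0.4385]), np.float64(168.4201), np.float64(0.0671), np.float64(31.393)]
[array([234.2513, 259.1711]), np.float64(6090.0), array([0.601, 0.284]), array([0.5359, 0.2988]), np.float64(167.1483), np.float64(0.0668), np.float64(29.1834)]
[array([284.9851, 257.7331]), np.float64(5788.5), array([0.4528, 0.2381]), array([0.446 , 0.3092]), np.float64(95.4248), np.float64(0.0714), np.float64(23.3063)]
[array([237.7075, 232.5988]), np.float64(5191.5), array([0.6335, 0.1619]), array([0.5677, 0.1715]), np.float64(171.7428), np.float64(0.0664), np.float64(27.3678)]
[array([279.3885, 201.505 ]), np.float64(5297.5), array([ 0.5489, -0.0357]), array([ 0.5953, -0.0165]), np.float64(22.4611), np.float64(0.0502), np.float64(24.6497)]
```

View pics/s8c.png

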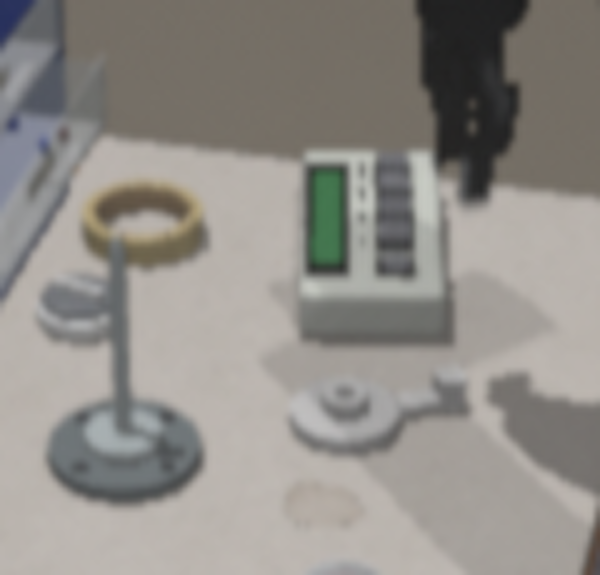

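Run:
```python
from h import *
for x,y,a in [(.4508,.2289,94.4),(.5933,.4166,168.2),(.5989,.2754,167.6),(.631,.1533,172.3)]:
    u=pix('side',[x,y,.028]); q=ray('side',u[0]-1.6,u[1]+.4,.028); print(q.round(4))
```

```text
[0.455  0.2319]
[0.5971 0.4192]
[0.603  0.2784]
[0.6354 0.1565]
```

Run:
```python
from h import *
go(.5548,.167,.15,-8)
```

```text
tcp [ 0.3819 -0.1731  0.1926] yaw 30.8 | shift [ 0.3227 -0.2038  0.0417] turn [ 0.5 -0.4 38.8] F [ 1.5 -0.1  4. ] w 0.528 t 8.5
```

>>> send_rows([
  [0.323, -0.204, 0.0, 0, 0, 38.8],
  [0.323, -0.204, 0.0, 0, 0, 38.8],
  [0.323, -0.204, 0.0, 0, 0, 38.8],
  [0.323, -0.204, 0.04, 0, 0, 38.8],
  [0.323, -0.204, 0.06, 0, 0, 38.8],
], fingers=110)

```text
clock: 9.0
tcp_pos: [0.4741, 0.0118, 0.1695]
tcp_rot: [3.138, -0.138, 0.002]
force: [0.1, -1.5, 0.1]
width: 0.571
```

Run:
```python
from h import *
go(.5548,.167,.10,-8)
```

```text
tcp [0.4741 0.0118 0.1695] yaw -5.0 | shift [ 0.0666 -0.1617  0.0696] turn [ 0.  -0.1  3. ] F [ 0.1 -1.5  0.1] w 0.571 t 9.0
```

>>> send_rows([
  [0.066, -0.161, 0.05, 0, 0, 3.0],
  [0.066, -0.161, 0.07, 0, 0, 3.0],
  [0.066, -0.161, 0.07, 0, 0, 3.0],
  [0.066, -0.161, 0.07, 0, 0, 3.0],
  [0.066, -0.161, 0.07, 0, 0, 3.0],
])

```text
clock: 9.5
tcp_pos: [0.5527, 0.169, 0.0968]
tcp_rot: [-3.134, 0.205, 0.003]
force: [-0.5, -1.5, -0.1]
width: 0.566
```

Run:
```python
from h import *
s=snap("side","s9"); 
b=(205,305,180,280); P=[(.634,.156,172)]
go(.5548,.167,.004,-8)
ov('side',s,P,'s9c',b,6)
print((pix('side',robot.get_obs()['tcp_pos'])-[b[0],b[2]]+.5)*6)
```

```text
tcp [0.5517 0.1671 0.0976] yaw -7.5 | shift [ 0.0033 -0.0003  0.0936] turn [0.  0.2 0.5] F [-0.4 -1.   0.5] w 0.572 t 9.55
[333.4897472  226.80919002]
```

View pics/s9c.png

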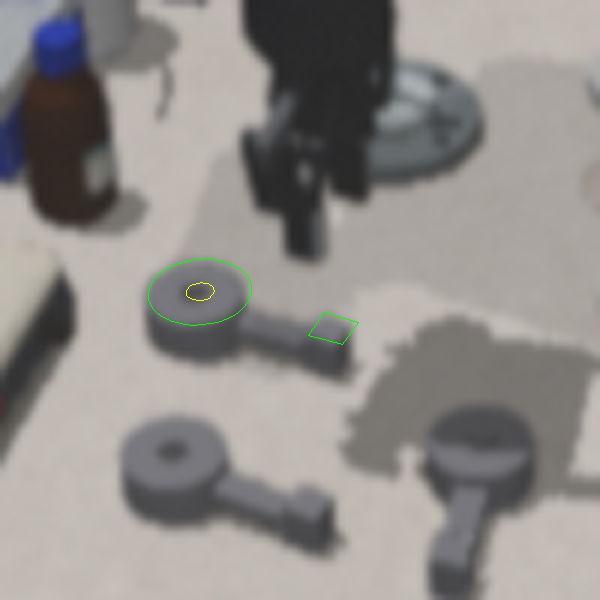

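>>> send_rows([
  [0.0025, 0, 0.04, 0, 0, 0.5],
  [0.0025, 0, 0.075, 0, 0, 0.5],
  [0.0025, 0, 0.092, 0, 0, 0.5],
  [0.0025, 0, 0.094, 0, 0, 0.5],
  [0.0025, 0, 0.094, 0, 0, 0.5],
])

```text
clock: 10.05
tcp_pos: [0.5545, 0.1641, 0.0058]
tcp_rot: [3.133, -0.227, -0.001]
force: [0.4, -0.7, 0.2]
width: 0.567
```

>>> send_rows([
  [0, 0, 0, 0, 0, 0],
  [0, 0, 0, 0, 0, 0],
  [0, 0, 0, 0, 0, 0],
  [0, 0, 0, 0, 0, 0],
], fingers=255)

```text
clock: 10.45
tcp_pos: [0.556, 0.165, 0.0074]
tcp_rot: [-3.133, 0.225, -0.005]
force: [-0.2, -1.3, 7.1]
width: 0.21
```

>>> send_rows([
  [0, 0, -0.01, 0, 0, 0],
  [0, 0, -0.03, 0, 0, 0],
  [0, 0, -0.06, 0, 0, 0],
  [0, 0, -0.09, 0, 0, 0],
  [0, 0, -0.12, 0, 0, 0],
])

```text
clock: 10.95
tcp_pos: [0.5543, 0.1651, 0.1272]
tcp_rot: [3.133, -0.225, -0.001]
force: [0.1, 0.2, -0.1]
width: 0.211
```

>>> send_rows([
  [0, 0, -0.03, 0, 0, 0],
  [0, 0, -0.06, 0, 0, 0],
  [0, 0, -0.09, 0, 0, 0],
  [0, 0, -0.1, 0, 0, 0],
  [0, 0, -0.1, 0, 0, 0],
])

```text
clock: 11.45
tcp_pos: [0.5555, 0.1652, 0.2274]
tcp_rot: [-3.133, 0.225, -0.006]
force: [-0.6, 0.1, -1.1]
width: 0.214
```

Run:
```python
from h import *
s=snap("side","s10"); crop(s,195,315,100,220,"s10c",5)
go(.5089,-.048,.215,0)
print(robot.get_obs()['joints'])
```

```text
tcp [0.5544 0.165  0.2257] yaw -8.2 | shift [-0.0146  0.2173  0.0107] turn [-0.  -0.  -8.2] F [-0.1  0.  -1.1] w 0.211 t 11.5
[ 9.61705890e-02  4.71237532e-01  1.55823459e+00 -1.35465141e-05
  1.11192522e+00  1.81050986e+00]
```

View pics/s10c.png

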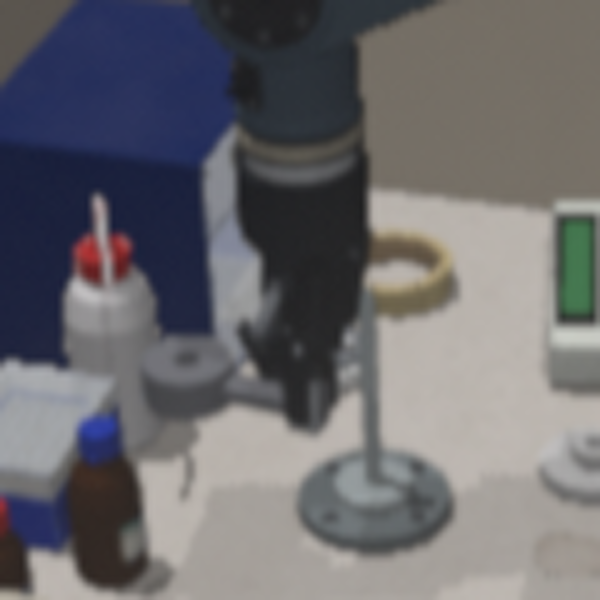

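>>> send_rows([
  [-0.015, 0.03, 0.0, 0, 0, -3],
  [-0.015, 0.07, 0.0, 0, 0, -8.2],
  [-0.015, 0.11, 0.0, 0, 0, -8.2],
  [-0.015, 0.15, 0.0, 0, 0, -8.2],
  [-0.015, 0.19, 0.005, 0, 0, -8.2],
])

```text
clock: 12.0
tcp_pos: [0.5114, -0.022, 0.2189]
tcp_rot: [-3.141, 0.0, 0.005]
force: [-0.2, 0.1, -1.9]
width: 0.21
```

>>> send_rows([
  [0.0, 0.02, 0.003, 0, 0, 0],
  [0.0, 0.0275, 0.005, 0, 0, 0],
  [0.0, 0.0275, 0.005, 0, 0, 0],
  [0, 0.0275, 0.005, 0, 0, 0],
])

```text
clock: 12.4
tcp_pos: [0.5122, -0.0473, 0.2147]
tcp_rot: [-3.14, 0.0, 0.003]
force: [0.6, 0.3, 0.1]
width: 0.212
```

Run:
```python
from h import *
t=snap("top","t11");s=snap("side","s11"); crop(s,225,315,100,220,"s11c",5);crop(t,270,370,150,240,"t11c",6)
go(.5089,-.048,.215,0)
```

```text
tcp [ 0.5126 -0.0471  0.2153] yaw 0.1 | shift [-0.0037  0.0009  0.0003] turn [-0.   0.   0.1] F [-0.3  0.1 -1.6] w 0.209 t 12.5
```

View pics/s11c.png

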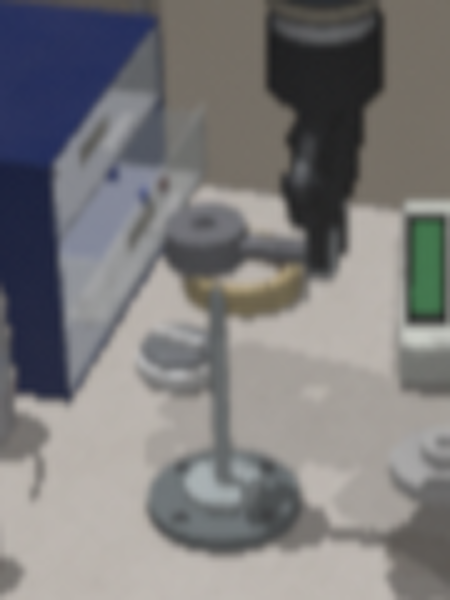

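View pics/t11c.png

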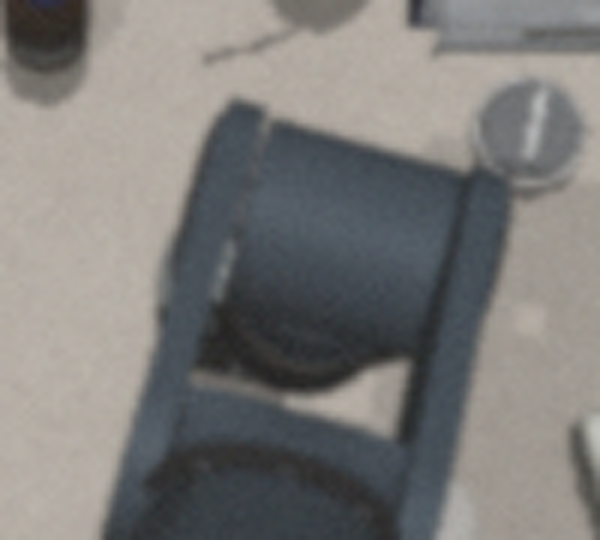

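Run:
```python
from h import *
s=cv2.imread("pics/s11.png")[:,:,::-1]
crop(s,250,300,130,170,"s11d",15)
f=5
def c(u,v): return 225+(u+.5)/f-.5,100+(v+.5)/f-.5
for z in(.2355,): print(ray('side',*c(206,222),z))
print('tip',ray('side',*c(215.5,288),.185), 'seat', ray('side',*c(223,483),.024))
print('tcp pix',(pix('side',[.5126,-.0471,.2153])-[225,100]+.5)*5)
```

```text
[ 0.59290709 -0.04260802]
tip [ 0.58842152 -0.04360616] seat [ 0.58851459 -0.04398922]
tcp pix [326.72027096 261.07125201]
```

View pics/s11d.png

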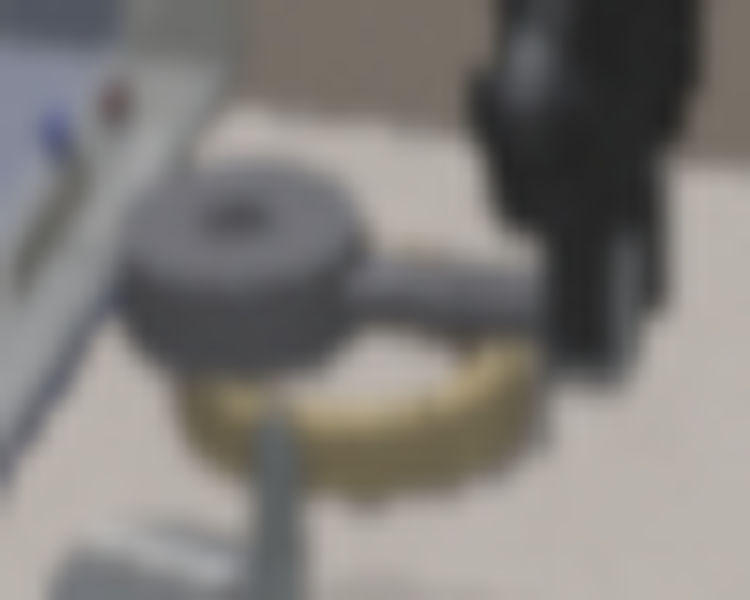

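>>> send_rows([
  [-0.004, 0.0005, 0.0, 0, 0, 0],
  [-0.004, 0.0005, 0.01, 0, 0, 0],
  [-0.004, 0.0005, 0.018, 0, 0, 0],
  [-0.004, 0.0005, 0.025, 0, 0, 0],
  [-0.004, 0.0005, 0.03, 0, 0, 0],
])

```text
clock: 13.0
tcp_pos: [0.5084, -0.0487, 0.1845]
tcp_rot: [-3.141, 0.001, 0.002]
force: [-0.4, -0.0, -0.3]
width: 0.21
```

Run:
```python
from h import *
s=snap("side","s12"); crop(s,245,305,120,200,"s12c",7)
go(.5086,-.0475,.175,0)
```

```text
tcp [ 0.508  -0.0486  0.184 ] yaw -0.0 | shift [ 0.0006 -0.0011  0.009 ] turn [-0.   0.1 -0. ] F [-0.1 -0.4 -1.3] w 0.213 t 13.05
```

View pics/s12c.png

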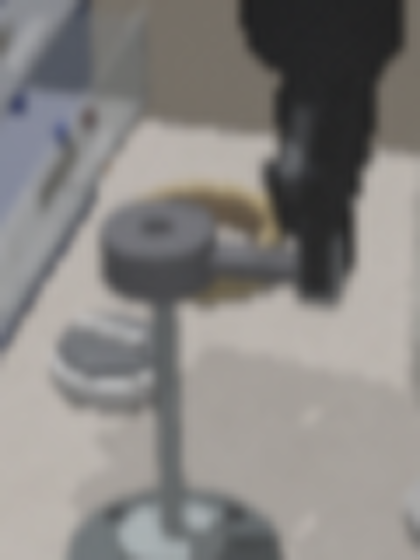

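>>> send_rows([
  [0.0003, -0.0006, 0.006, 0, 0, 0],
  [0.0003, -0.0006, 0.014, 0, 0, 0],
  [0.0003, -0.0006, 0.024, 0, 0, 0],
  [0.0003, -0.0006, 0.034, 0, 0, 0],
])

```text
clock: 13.45
tcp_pos: [0.5087, -0.0487, 0.1511]
tcp_rot: [3.141, -0.001, -0.001]
force: [-5.1, -3.2, 2.9]
width: 0.211
```

>>> send_rows([
  [-0.0012, 0.001, 0.0, 0, 0, 0],
  [-0.0012, 0.001, 0.005, 0, 0, 0],
  [-0.0012, 0.001, 0.015, 0, 0, 0],
  [-0.0012, 0.001, 0.025, 0, 0, 0],
])

```text
clock: 13.85
tcp_pos: [0.5083, -0.0491, 0.1259]
tcp_rot: [-3.142, 0.001, -0.002]
force: [0.3, -1.0, -1.0]
width: 0.215
```

>>> send_rows([
  [0, 0, 0.015, 0, 0, 0],
  [0, 0, 0.035, 0, 0, 0],
  [0, 0, 0.055, 0, 0, 0],
  [0, 0, 0.075, 0, 0, 0],
  [0, 0, 0.082, 0, 0, 0],
])

```text
clock: 14.35
tcp_pos: [0.5069, -0.0488, 0.0423]
tcp_rot: [-3.14, 0.001, 0.005]
force: [0.1, 0.2, -1.5]
width: 0.209
```

Run:
```python
from h import *
s=snap("side","s13"); crop(s,235,315,130,220,"s13c",6)
go(.5086,-.0475,.032,0)
```

```text
tcp [ 0.5067 -0.0488  0.0422] yaw -0.0 | shift [ 0.0019 -0.0013  0.0102] turn [-0.1  0.2 -0. ] F [-0.8 -0.1 -1.2] w 0.211 t 14.4
```

View pics/s13c.png

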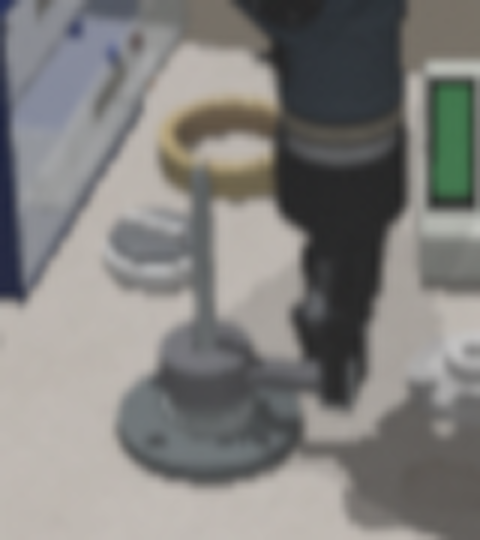

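>>> send_rows([
  [0.0005, 0, 0.005, 0, 0, 0],
  [0.0005, 0, 0.009, 0, 0, 0],
  [0.0005, 0, 0.011, 0, 0, 0],
  [0.0005, 0, 0.0125, 0, 0, 0],
  [0.0005, 0, 0.0125, 0, 0, 0],
])

```text
clock: 14.9
tcp_pos: [0.5086, -0.0493, 0.0323]
tcp_rot: [3.141, -0.001, 0.001]
force: [-0.2, 0.6, -0.5]
width: 0.208
```

>>> send_rows([
  [0, 0, 0.0015, 0, 0, 0],
  [0, 0, 0.002, 0, 0, 0],
  [0, 0, 0.002, 0, 0, 0],
])

```text
clock: 15.2
tcp_pos: [0.5086, -0.0494, 0.031]
tcp_rot: [3.141, -0.001, 0.002]
force: [-2.6, 0.7, 5.8]
width: 0.21
```

Seated with contact. Release and go up.

>>> send_rows([
  [0, 0, 0, 0, 0, 0],
  [0, 0, 0, 0, 0, 0],
  [0, 0, 0, 0, 0, 0],
  [0, 0, 0, 0, 0, 0],
], fingers=120)

```text
clock: 15.6
tcp_pos: [0.5084, -0.0493, 0.03]
tcp_rot: [-3.142, 0.001, -0.0]
force: [0.5, 0.1, 0.0]
width: 0.532
```

>>> send_rows([
  [0, 0, -0.02, 0, 0, 0],
  [0, 0, -0.06, 0, 0, 0],
  [0, 0, -0.1, 0, 0, 0],
  [0, 0, -0.14, 0, 0, 0],
  [0, 0, -0.17, 0, 0, 0],
])

```text
clock: 16.1
tcp_pos: [0.5088, -0.0494, 0.2024]
tcp_rot: [3.141, -0.001, 0.003]
force: [0.7, -0.2, 0.0]
width: 0.533
```

Run:
```python
from h import *
s=snap("side","s14"); crop(s,190,330,130,320,"s14c",4)
for r in spacers('side',s): print([np.round(q,4) for q in r])
go(.5089,-.049,.21,0)
```

```text
[array([219.6327, 292.5558]), np.float64(7152.5), array([0.5937, 0.4254]), array([0.5281, 0.4387]), np.float64(168.5574), np.float64(0.0669), np.float64(31.3372)]
[array([234.2287, 259.2399]), np.float64(5925.0), array([0.6009, 0.2843]), array([0.5359, 0.2991]), np.float64(167.1653), np.float64(0.0667), np.float64(29.1783)]
[array([285.0099, 257.7406]), np.float64(5689.5), array([0.4527, 0.2382]), array([0.446 , 0.3088]), np.float64(95.3981), np.float64(0.0709), np.float64(23.2519)]
tcp [ 0.5115 -0.0501  0.2065] yaw -0.0 | shift [-0.0026 -0.0011 -0.0035] turn [ 0.2 -0.6 -0. ] F [1.1 0.6 1.8] w 0.536 t 16.15
```

View pics/s14c.png

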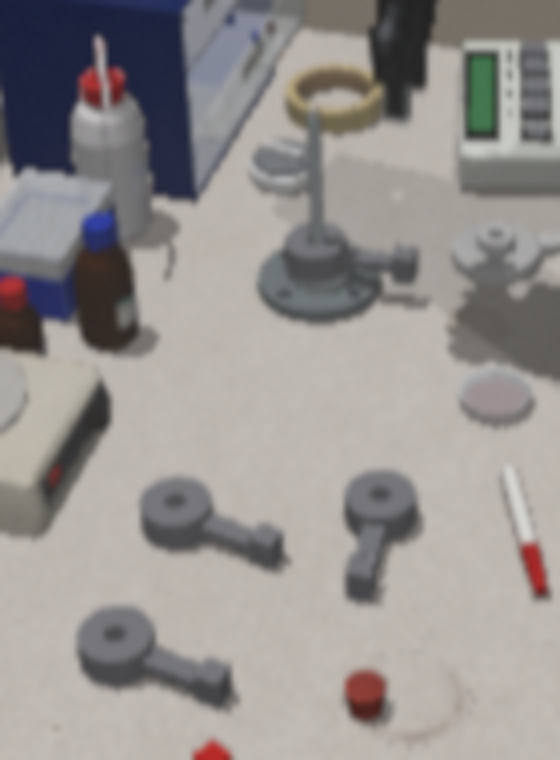

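Run:
```python
from h import *
go(.5229,.2945,.15,-12.6)
```

```text
tcp [ 0.5115 -0.0501  0.2065] yaw -0.0 | shift [ 0.0108 -0.3448  0.0555] turn [ 0.1 -0.6 12.6] F [1.1 0.6 1.8] w 0.536 t 16.15
```

>>> send_rows([
  [0.01, -0.345, 0.0, 0, 0, 12.6],
  [0.01, -0.345, 0.0, 0, 0, 12.6],
  [0.01, -0.345, 0.0, 0, 0, 12.6],
  [0.01, -0.345, 0.01, 0, 0, 12.6],
  [0.01, -0.345, 0.05, 0, 0, 12.6],
], fingers=110)

```text
clock: 16.65
tcp_pos: [0.5166, 0.1949, 0.1836]
tcp_rot: [-3.121, 0.345, -0.006]
force: [1.5, -1.0, 0.1]
width: 0.569
```

Run:
```python
from h import *
go(.5229,.2945,.10,-12.6)
```

```text
tcp [0.5166 0.1949 0.1836] yaw -12.6 | shift [-0.016  -0.0984  0.0837] turn [-0.1 -0.2 -0. ] F [ 1.5 -1.   0.1] w 0.569 t 16.65
```

>>> send_rows([
  [-0.016, -0.098, 0.04, 0, 0, 0],
  [-0.016, -0.098, 0.08, 0, 0, 0],
  [-0.016, -0.098, 0.08, 0, 0, 0],
  [-0.016, -0.098, 0.08, 0, 0, 0],
  [-0.016, -0.098, 0.08, 0, 0, 0],
])

```text
clock: 17.15
tcp_pos: [0.5208, 0.2917, 0.1018]
tcp_rot: [3.122, -0.344, -0.003]
force: [-0.0, -1.2, 1.5]
width: 0.571
```

Run:
```python
from h import *
s=snap("side","s15"); crop(s,205,305,200,300,"s15c",6)
go(.5229,.2945,.005,-12.6)
print((pix('side',robot.get_obs()['tcp_pos'])-[205,200]+.5)*6)
```

```text
tcp [0.5216 0.2912 0.1029] yaw -12.6 | shift [ 0.0005 -0.0035  0.0979] turn [ 0. -0. -0.] F [-0.1  0.3  0.3] w 0.57 t 17.2
[314.29439648 261.40202106]
```

View pics/s15c.png

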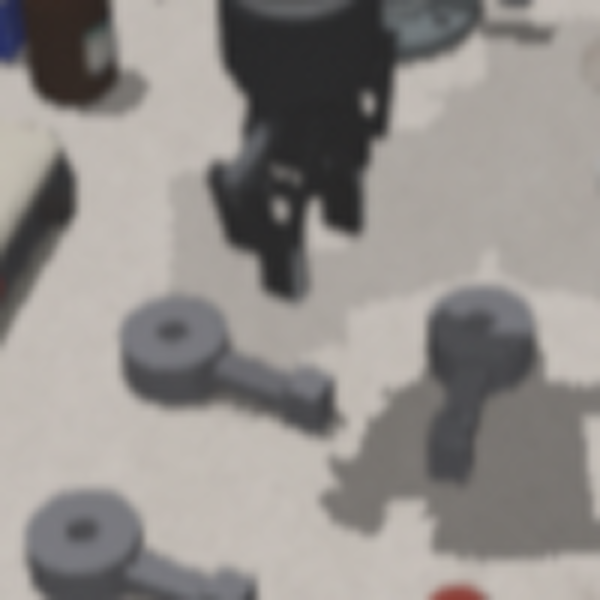

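>>> send_rows([
  [0.0005, -0.0025, 0.04, 0, 0, 0],
  [0.0005, -0.0025, 0.075, 0, 0, 0],
  [0.0005, -0.0025, 0.096, 0, 0, 0],
  [0.0005, -0.0025, 0.098, 0, 0, 0],
  [0.0005, -0.0025, 0.098, 0, 0, 0],
])

```text
clock: 17.7
tcp_pos: [0.5235, 0.2933, 0.0057]
tcp_rot: [-3.122, 0.348, -0.002]
force: [0.4, 0.5, 0.9]
width: 0.568
```

>>> send_rows([
  [0, 0, 0, 0, 0, 0],
  [0, 0, 0, 0, 0, 0],
  [0, 0, 0, 0, 0, 0],
  [0, 0, 0, 0, 0, 0],
], fingers=255)

```text
clock: 18.1
tcp_pos: [0.524, 0.2945, 0.0069]
tcp_rot: [-3.121, 0.345, -0.006]
force: [0.0, -1.7, 7.0]
width: 0.213
```

>>> send_rows([
  [0, 0, -0.01, 0, 0, 0],
  [0, 0, -0.03, 0, 0, 0],
  [0, 0, -0.06, 0, 0, 0],
  [0, 0, -0.09, 0, 0, 0],
  [0, 0, -0.12, 0, 0, 0],
])

```text
clock: 18.6
tcp_pos: [0.5219, 0.2941, 0.1263]
tcp_rot: [3.123, -0.345, -0.001]
force: [-0.2, -0.4, -0.4]
width: 0.212
```

>>> send_rows([
  [0, 0, -0.03, 0, 0, 0],
  [0, 0, -0.06, 0, 0, 0],
  [0, 0, -0.09, 0, 0, 0],
  [0, 0, -0.1, 0, 0, 0],
  [0, 0, -0.1, 0, 0, 0],
])

```text
clock: 19.1
tcp_pos: [0.523, 0.2945, 0.2265]
tcp_rot: [-3.121, 0.345, -0.005]
force: [0.1, -0.1, -1.7]
width: 0.214
```

Run:
```python
from h import *
s=snap("side","s16"); crop(s,185,305,100,220,"s16c",5)
go(.5085,.0,.218,0)
```

```text
tcp [0.522  0.294  0.2247] yaw -12.6 | shift [0.0511 0.2899 0.0067] turn [ -0.   -0.  -12.6] F [-0.2 -0.2 -3. ] w 0.208 t 19.15
```

View pics/s16c.png

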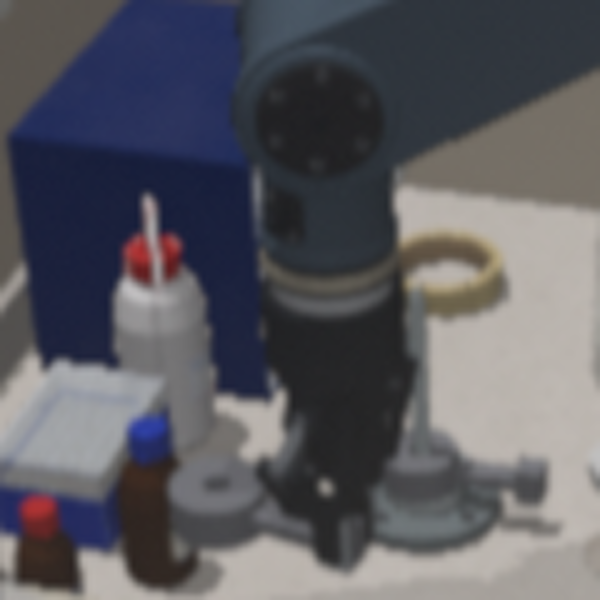

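>>> send_rows([
  [0.005, 0.03, 0.0, 0, 0, -3],
  [0.012, 0.07, 0.0, 0, 0, -7],
  [0.02, 0.112, 0.0, 0, 0, -12.6],
  [0.027, 0.155, 0.0, 0, 0, -12.6],
  [0.034, 0.195, 0.0, 0, 0, -12.6],
])

```text
clock: 19.65
tcp_pos: [0.511, 0.0948, 0.2223]
tcp_rot: [3.141, -0.0, -0.008]
force: [1.1, -0.3, -1.5]
width: 0.219
```

Run:
```python
from h import *
go(.5085,-.0487,.218,0)
```

```text
tcp [0.511  0.0948 0.2223] yaw -0.0 | shift [-0.0025  0.1435  0.0044] turn [ 0.   0.3 -0. ] F [ 1.1 -0.3 -1.5] w 0.219 t 19.65
```

>>> send_rows([
  [-0.0025, 0.04, 0.002, 0, 0, 0],
  [-0.0025, 0.08, 0.004, 0, 0, 0],
  [-0.0025, 0.115, 0.004, 0, 0, 0],
  [-0.0025, 0.14, 0.004, 0, 0, 0],
  [-0.0025, 0.144, 0.004, 0, 0, 0],
])

```text
clock: 20.15
tcp_pos: [0.5094, -0.0501, 0.2186]
tcp_rot: [-3.141, 0.007, 0.006]
force: [0.0, 1.6, -1.2]
width: 0.208
```

Run:
```python
from h import *
s=snap("side","s17");crop(s,245,315,120,190,"s17c",9)
go(.5085,-.0487,.215,0)
```

```text
tcp [ 0.5093 -0.0491  0.2187] yaw -0.2 | shift [-0.0008 -0.0004  0.0037] turn [-0.1  0.2 -0.2] F [-0.6 -0.3 -1. ] w 0.212 t 20.2
```

View pics/s17c.png

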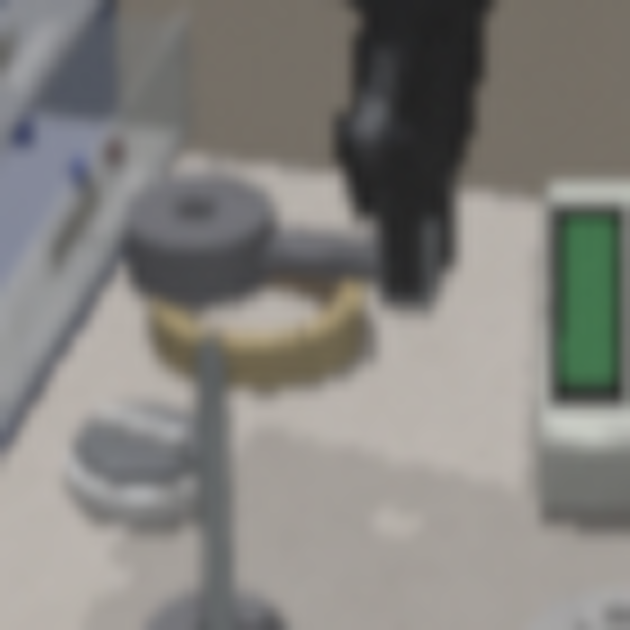

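>>> send_rows([
  [-0.002, -0.0003, 0.01, 0, 0, 0],
  [-0.002, -0.0003, 0.018, 0, 0, 0],
  [-0.002, -0.0003, 0.026, 0, 0, 0],
  [-0.002, -0.0003, 0.034, 0, 0, 0],
  [-0.002, -0.0003, 0.034, 0, 0, 0],
])

```text
clock: 20.7
tcp_pos: [0.5081, -0.0469, 0.1853]
tcp_rot: [-3.142, -0.001, 0.003]
force: [-0.9, -0.3, -1.0]
width: 0.207
```

>>> send_rows([
  [0, 0, 0.01, 0, 0, 0],
  [0, 0, 0.02, 0, 0, 0],
  [0, 0, 0.03, 0, 0, 0],
  [0, 0, 0.03, 0, 0, 0],
])

```text
clock: 21.1
tcp_pos: [0.5079, -0.0478, 0.1556]
tcp_rot: [3.141, -0.002, -0.003]
force: [-1.1, -3.9, -2.6]
width: 0.213
```

>>> send_rows([
  [-0.0005, 0.001, 0.005, 0, 0, 0],
  [-0.0005, 0.001, 0.025, 0, 0, 0],
  [-0.0005, 0.001, 0.045, 0, 0, 0],
  [-0.0005, 0.001, 0.065, 0, 0, 0],
  [-0.0005, 0.001, 0.082, 0, 0, 0],
])

```text
clock: 21.6
tcp_pos: [0.5083, -0.048, 0.0738]
tcp_rot: [-3.141, 0.001, -0.002]
force: [-0.5, -1.2, -0.5]
width: 0.211
```

Run:
```python
from h import *
s=snap("side","s18");crop(s,235,315,120,210,"s18c",6.5)
go(.5082,-.0487,.059,0)
```

```text
tcp [ 0.5072 -0.0479  0.0718] yaw -0.1 | shift [0.001  0.0009 0.0127] turn [-0.1  0.1 -0.1] F [ 1.5 -3.  -3.2] w 0.211 t 21.65
```

View pics/s18c.png

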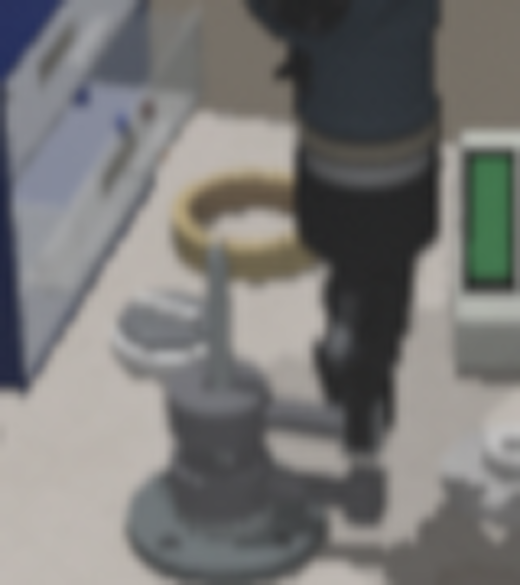

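>>> send_rows([
  [0.0008, 0.0005, 0.006, 0, 0, 0],
  [0.0008, 0.0005, 0.01, 0, 0, 0],
  [0.0008, 0.0005, 0.013, 0, 0, 0],
  [0.0008, 0.0005, 0.015, 0, 0, 0],
  [0.0008, 0.0005, 0.015, 0, 0, 0],
])

```text
clock: 22.15
tcp_pos: [0.5085, -0.0486, 0.0596]
tcp_rot: [-3.141, 0.0, 0.001]
force: [-1.5, 0.6, -1.9]
width: 0.216
```

>>> send_rows([
  [0, 0, 0.0015, 0, 0, 0],
  [0, 0, 0.002, 0, 0, 0],
  [0, 0, 0.002, 0, 0, 0],
])

```text
clock: 22.45
tcp_pos: [0.5084, -0.0487, 0.0578]
tcp_rot: [-3.141, 0.001, 0.001]
force: [-3.0, 0.3, 2.6]
width: 0.21
```

Contact at the expected height; release and go up.

>>> send_rows([
  [0, 0, 0, 0, 0, 0],
  [0, 0, 0, 0, 0, 0],
  [0, 0, 0, 0, 0, 0],
  [0, 0, 0, 0, 0, 0],
], fingers=120)

```text
clock: 22.85
tcp_pos: [0.5094, -0.049, 0.0577]
tcp_rot: [3.141, -0.001, 0.002]
force: [0.8, -0.4, 0.5]
width: 0.53
```

>>> send_rows([
  [0, 0, -0.02, 0, 0, 0],
  [0, 0, -0.06, 0, 0, 0],
  [0, 0, -0.1, 0, 0, 0],
  [0, 0, -0.14, 0, 0, 0],
  [0, 0, -0.14, 0, 0, 0],
])

```text
clock: 23.35
tcp_pos: [0.5126, -0.0499, 0.2029]
tcp_rot: [3.138, -0.0, 0.019]
force: [1.1, -0.9, 0.0]
width: 0.529
```

Run:
```python
from h import *
s=snap("side","s19"); crop(s,190,330,130,320,"s19c",4)
for r in spacers('side',s): print([np.round(q,4) for q in r])
go(.447,.311,.15,95)
go(.5148,.435,.15,-11.8)
print(robot.get_obs()['joints'])
```

```text
[array([208.0231, 288.0423]), np.float64(6949.5), array([0.6324, 0.4176]), array([0.5666, 0.4309]), np.float64(168.5403), np.float64(0.0671), np.float64(30.5586)]
[array([285.0175, 257.7249]), np.float64(5703.0), array([0.4527, 0.2381]), array([0.446 , 0.3088]), np.float64(95.3909), np.float64(0.071), np.float64(23.2687)]
tcp [ 0.5108 -0.0494  0.2004] yaw -0.0 | shift [-0.0643 -0.3605  0.0491] turn [  0.4  -0.2 -95. ] F [-0.7 -0.3 -1. ] w 0.528 t 23.4
tcp [ 0.5108 -0.0494  0.2004] yaw -0.0 | shift [ 0.0034 -0.4845  0.0493] turn [ 0.1 -0.4 11.8] F [-0.7 -0.3 -1. ] w 0.528 t 23.4
[-3.14439765e-01  4.18263987e-01  1.74900850e+00  5.49070336e-05
  9.66672788e-01  1.25671888e+00]
```

View pics/s19c.png

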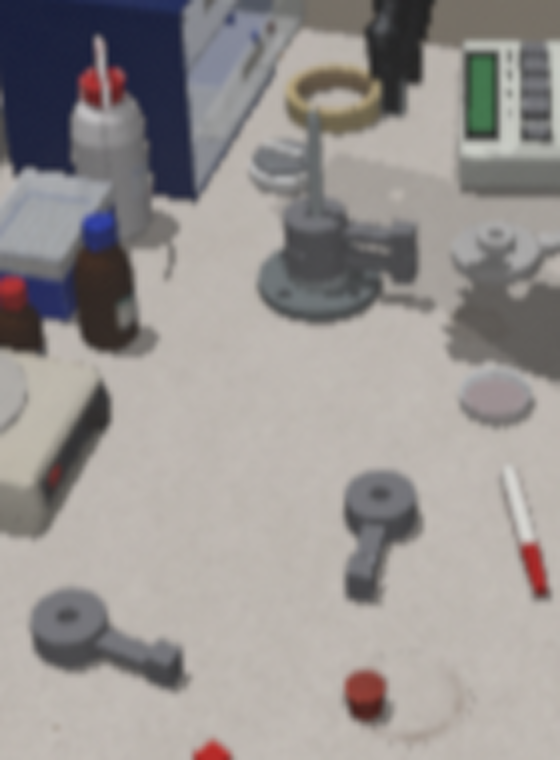

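>>> send_rows([
  [0.02, -0.24, 0.0, 0, 0, 11.7],
  [0.02, -0.24, 0.0, 0, 0, 11.7],
  [0.02, -0.24, 0.0, 0, 0, 11.7],
  [0.02, -0.24, 0.0, 0, 0, 11.7],
  [0.02, -0.24, 0.0, 0, 0, 11.7],
], fingers=110)

```text
clock: 23.9
tcp_pos: [0.5278, 0.1931, 0.1959]
tcp_rot: [3.125, -0.321, -0.004]
force: [1.1, -1.1, -0.4]
width: 0.571
```

Run:
```python
from h import *
t=snap("top","t20")
for r in spacers('top',t): print([np.round(q,4) for q in r])
go(.556,.426,.11,-11.7)
```

```text
[array([450.1658, 211.5601]), np.float64(6020.5), array([ 0.5238, -0.5175]), array([ 0.5314, -0.5423]), np.float64(-72.9851), np.float64(0.0259), np.float64(25.4393)]
[array([178.253 , 187.8384]), np.float64(5145.5), array([0.6321, 0.4089]), array([0.5691, 0.4216]), np.float64(168.5985), np.float64(0.0643), np.float64(26.5979)]
tcp [0.5283 0.2    0.1962] yaw -11.5 | shift [-0.0178 -0.2266  0.0873] turn [-0.3  0.1  0.2] F [1.6 3.6 0.1] w 0.571 t 23.95
```

View pics/t20.png

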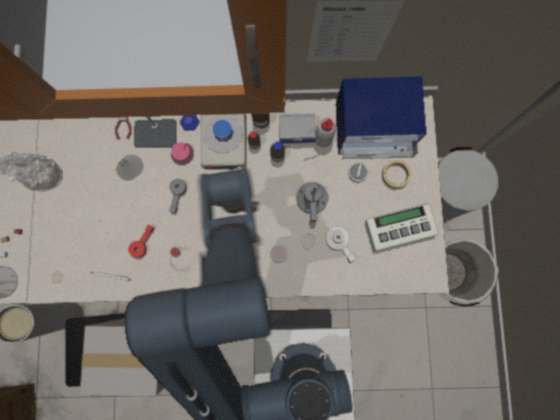

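>>> send_rows([
  [-0.018, -0.227, 0.01, 0, 0, 0],
  [-0.018, -0.227, 0.03, 0, 0, 0],
  [-0.018, -0.227, 0.05, 0, 0, 0],
  [-0.018, -0.227, 0.07, 0, 0, 0],
  [-0.018, -0.227, 0.085, 0, 0, 0],
])

```text
clock: 24.45
tcp_pos: [0.5578, 0.4188, 0.1126]
tcp_rot: [-3.124, 0.319, -0.003]
force: [1.0, 0.9, 0.7]
width: 0.571
```

Run:
```python
from h import *
s=snap("side","s21"); crop(s,165,265,210,330,"s21c",5)
go(.5556,.4265,.005,-11.5)
print((pix('side',robot.get_obs()['tcp_pos'])-[165,210]+.5)*5)
```

```text
tcp [0.554  0.4219 0.1029] yaw -11.5 | shift [ 0.0014 -0.0051  0.0979] turn [ 0.1  0.5 -0. ] F [ 0.3  3.7 -6. ] w 0.569 t 24.5
[331.44834077 310.75291125]
```

View pics/s21c.png

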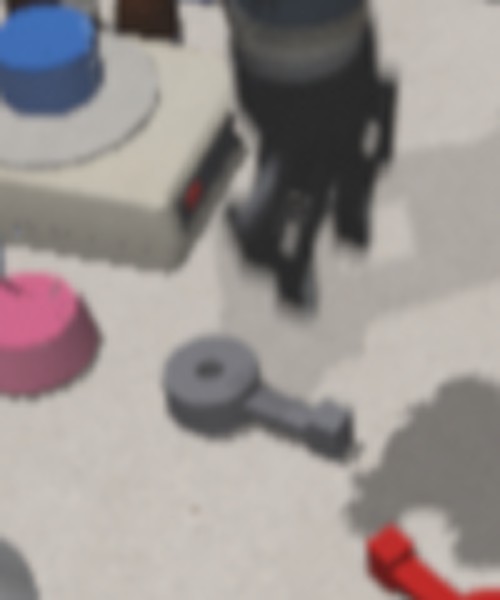

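>>> send_rows([
  [0, 0, 0, 0, 0, 0],
  [0, 0, 0, 0, 0, 0],
])

```text
clock: 24.7
tcp_pos: [0.5565, 0.4151, 0.112]
tcp_rot: [3.123, -0.32, -0.003]
force: [0.3, -0.7, 0.8]
width: 0.571
```

Run:
```python
from h import *
go(.5556,.4265,.005,-11.5)
```

```text
tcp [0.5565 0.4151 0.112 ] yaw -11.7 | shift [-0.003  -0.0112  0.107 ] turn [ 0.1  0.1 -0.2] F [ 0.3 -0.7  0.8] w 0.571 t 24.7
```

>>> send_rows([
  [-0.003, -0.011, 0.03, 0, 0, 0],
  [-0.003, -0.011, 0.06, 0, 0, 0],
  [-0.003, -0.011, 0.09, 0, 0, 0],
  [-0.003, -0.011, 0.106, 0, 0, 0],
  [-0.003, -0.011, 0.106, 0, 0, 0],
])

```text
clock: 25.2
tcp_pos: [0.5559, 0.4254, 0.0064]
tcp_rot: [3.123, -0.323, -0.004]
force: [-0.0, 0.0, 0.1]
width: 0.569
```

>>> send_rows([
  [0, 0, 0, 0, 0, 0],
  [0, 0, 0, 0, 0, 0],
  [0, 0, 0, 0, 0, 0],
  [0, 0, 0, 0, 0, 0],
], fingers=255)

```text
clock: 25.6
tcp_pos: [0.5582, 0.428, 0.0103]
tcp_rot: [-3.123, 0.321, -0.006]
force: [-0.6, -1.8, 7.6]
width: 0.211
```

>>> send_rows([
  [0, 0, -0.01, 0, 0, 0],
  [0, 0, -0.03, 0, 0, 0],
  [0, 0, -0.06, 0, 0, 0],
  [0, 0, -0.09, 0, 0, 0],
  [0, 0, -0.12, 0, 0, 0],
])

```text
clock: 26.1
tcp_pos: [0.556, 0.4275, 0.129]
tcp_rot: [3.125, -0.321, -0.001]
force: [-0.1, 0.5, -0.5]
width: 0.207
```

>>> send_rows([
  [0, 0, -0.03, 0, 0, 0],
  [0, 0, -0.06, 0, 0, 0],
  [0, 0, -0.09, 0, 0, 0],
  [0, 0, -0.1, 0, 0, 0],
  [0, 0, -0.1, 0, 0, 0],
])

```text
clock: 26.6
tcp_pos: [0.5571, 0.428, 0.2298]
tcp_rot: [-3.123, 0.32, -0.005]
force: [0.6, 0.3, -1.3]
width: 0.207
```

Run:
```python
from h import *
s=snap("side","s22"); crop(s,165,305,120,270,"s22c",4)
go(.508,.1,.22,0)
```

```text
tcp [0.5561 0.4274 0.2276] yaw -11.7 | shift [0.0194 0.3304 0.0076] turn [ -0.    0.  -11.7] F [ 0.5  0.4 -2.1] w 0.21 t 26.65
```

View pics/s22c.png

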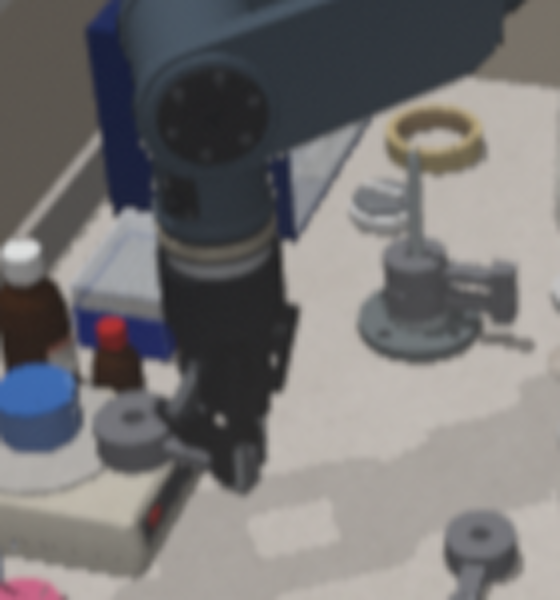

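>>> send_rows([
  [0.002, 0.03, 0.0, 0, 0, -3],
  [0.004, 0.07, 0.0, 0, 0, -7],
  [0.007, 0.112, 0.0, 0, 0, -11.7],
  [0.01, 0.155, 0.0, 0, 0, -11.7],
  [0.012, 0.195, 0.0, 0, 0, -11.7],
])

```text
clock: 27.15
tcp_pos: [0.5265, 0.232, 0.225]
tcp_rot: [3.14, -0.0, -0.008]
force: [1.0, -0.4, -0.8]
width: 0.209
```

Run:
```python
from h import *
go(.5075,-.0487,.222,0)
```

```text
tcp [0.5265 0.232  0.225 ] yaw -0.0 | shift [-0.019   0.2807  0.0035] turn [ 0.1  0.3 -0. ] F [ 1.  -0.4 -0.8] w 0.209 t 27.15
```

>>> send_rows([
  [-0.004, 0.04, 0.0, 0, 0, 0],
  [-0.008, 0.08, 0.0, 0, 0, 0],
  [-0.012, 0.12, 0.0, 0, 0, 0],
  [-0.016, 0.16, 0.0, 0, 0, 0],
  [-0.019, 0.2, 0.0, 0, 0, 0],
])

```text
clock: 27.65
tcp_pos: [0.5074, 0.0328, 0.2255]
tcp_rot: [-3.141, 0.001, 0.008]
force: [0.3, -0.0, -0.7]
width: 0.21
```

Run:
```python
from h import *
go(.5075,-.0487,.220,0)
```

```text
tcp [0.5074 0.0328 0.2255] yaw -0.0 | shift [0.0001 0.0815 0.0054] turn [-0.   0.3 -0. ] F [ 0.3 -0.  -0.7] w 0.21 t 27.65
```

>>> send_rows([
  [0, 0.03, 0.0, 0, 0, 0],
  [0, 0.06, 0.003, 0, 0, 0],
  [0, 0.08, 0.005, 0, 0, 0],
  [0, 0.081, 0.005, 0, 0, 0],
  [0, 0.081, 0.005, 0, 0, 0],
])

```text
clock: 28.15
tcp_pos: [0.5083, -0.0467, 0.221]
tcp_rot: [-3.14, 0.003, 0.006]
force: [0.1, 1.0, -1.0]
width: 0.203
```

Run:
```python
from h import *
s=snap("side","s23");crop(s,245,315,115,185,"s23c",9)
go(.5075,-.0487,.22,0)
```

```text
tcp [ 0.5085 -0.0461  0.2214] yaw -0.0 | shift [-0.001   0.0026  0.0014] turn [-0.1  0.2 -0. ] F [ 0.5 -0.5 -1.7] w 0.206 t 28.2
```

View pics/s23c.png

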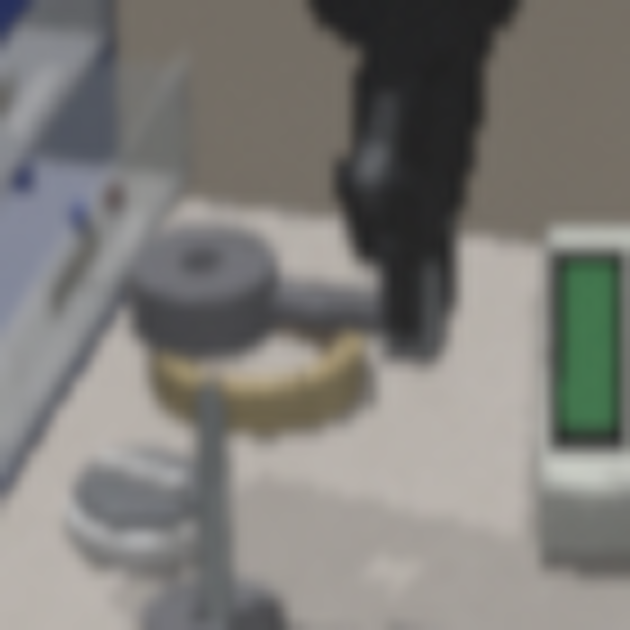

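>>> send_rows([
  [-0.0005, 0.002, 0.005, 0, 0, 0],
  [-0.0005, 0.002, 0.014, 0, 0, 0],
  [-0.0005, 0.002, 0.022, 0, 0, 0],
  [-0.0005, 0.002, 0.031, 0, 0, 0],
  [-0.0005, 0.002, 0.036, 0, 0, 0],
])

```text
clock: 28.7
tcp_pos: [0.5084, -0.0484, 0.1853]
tcp_rot: [-3.141, 0.0, 0.003]
force: [0.3, 0.8, -1.2]
width: 0.211
```

>>> send_rows([
  [0, 0, 0.01, 0, 0, 0],
  [0, 0, 0.02, 0, 0, 0],
  [0, 0, 0.03, 0, 0, 0],
  [0, 0, 0.03, 0, 0, 0],
])

```text
clock: 29.1
tcp_pos: [0.5079, -0.0486, 0.1549]
tcp_rot: [-3.14, 0.001, 0.005]
force: [0.4, 0.3, -1.8]
width: 0.209
```

Smooth. On down towards TCP ≈ 0.09.

>>> send_rows([
  [0, 0, 0.015, 0, 0, 0],
  [0, 0, 0.03, 0, 0, 0],
  [0, 0, 0.045, 0, 0, 0],
  [0, 0, 0.057, 0, 0, 0],
  [0, 0, 0.057, 0, 0, 0],
])

```text
clock: 29.6
tcp_pos: [0.5081, -0.0487, 0.0983]
tcp_rot: [-3.141, 0.001, 0.005]
force: [-0.1, -0.6, -1.4]
width: 0.211
```

Run:
```python
from h import *
s=snap("side","s24");crop(s,235,315,120,210,"s24c",6.5)
go(.508,-.0487,.0895,0)
```

```text
tcp [ 0.5087 -0.0488  0.099 ] yaw -0.0 | shift [-0.0007 -0.0001  0.0095] turn [-0.   0.1 -0. ] F [ 0.8  0.1 -1.1] w 0.209 t 29.65
```

View pics/s24c.png

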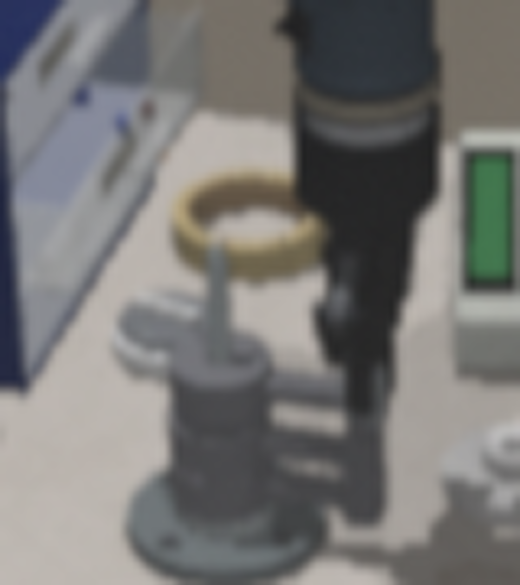

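>>> send_rows([
  [0, 0, 0.005, 0, 0, 0],
  [0, 0, 0.008, 0, 0, 0],
  [0, 0, 0.01, 0, 0, 0],
  [0, 0, 0.011, 0, 0, 0],
  [0, 0, 0.011, 0, 0, 0],
])

```text
clock: 30.15
tcp_pos: [0.5091, -0.049, 0.0898]
tcp_rot: [3.141, -0.001, 0.002]
force: [-3.1, 0.2, 7.4]
width: 0.205
```

>>> send_rows([
  [0, 0, 0, 0, 0, 0],
  [0, 0, 0, 0, 0, 0],
  [0, 0, 0, 0, 0, 0],
  [0, 0, 0, 0, 0, 0],
], fingers=120)

```text
clock: 30.55
tcp_pos: [0.509, -0.0489, 0.0885]
tcp_rot: [-3.142, 0.001, 0.0]
force: [1.0, 0.1, -0.1]
width: 0.53
```

>>> send_rows([
  [0, 0, -0.02, 0, 0, 0],
  [0, 0, -0.06, 0, 0, 0],
  [0, 0, -0.1, 0, 0, 0],
  [0, 0, -0.12, 0, 0, 0],
  [0, 0, -0.12, 0, 0, 0],
])

```text
clock: 31.05
tcp_pos: [0.5111, -0.0495, 0.2117]
tcp_rot: [3.139, -0.001, 0.011]
force: [-0.3, -0.0, -0.9]
width: 0.528
```

Run:
```python
from h import *
s=snap("side","s25"); crop(s,190,330,130,320,"s25c",4)
for r in spacers('side',s): print([np.round(q,4) for q in r])
go(.448,.312,.2,95)
print(robot.get_obs()['joints'])
```

```text
[array([285.    , 257.7042]), np.float64(5739.0), array([0.4528, 0.238 ]), array([0.446 , 0.3088]), np.float64(95.4536), np.float64(0.0711), np.float64(23.3377)]
tcp [ 0.5098 -0.0491  0.2098] yaw -0.0 | shift [-0.062  -0.3611  0.0092] turn [  0.2  -0.1 -95. ] F [-0.8 -0.3 -0.1] w 0.53 t 31.1
[-3.14512224e-01  4.04834354e-01  1.73868006e+00  1.01582331e-05
  9.94658038e-01  1.25669194e+00]
```

View pics/s25c.png

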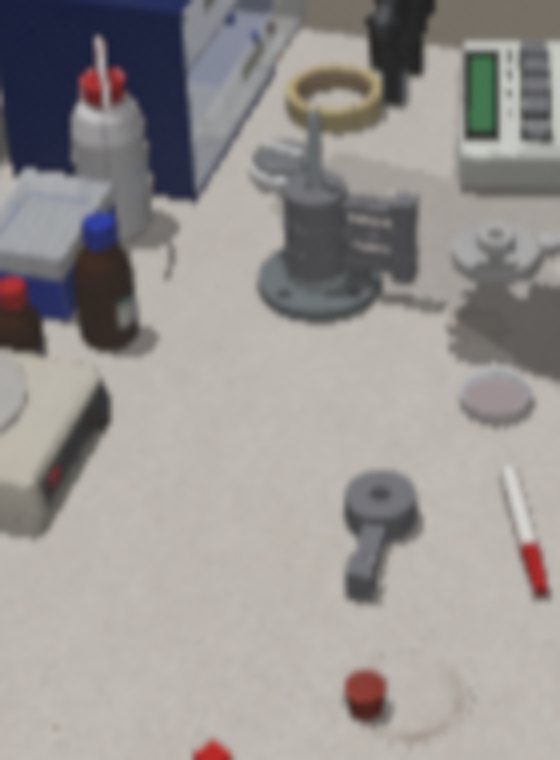

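>>> send_rows([
  [-0.03, -0.2, 0.0, 0, 0, -43],
  [-0.03, -0.2, 0.0, 0, 0, -43],
  [-0.03, -0.2, 0.0, 0, 0, -43],
  [-0.03, -0.2, 0.0, 0, 0, -43],
  [-0.03, -0.2, 0.0, 0, 0, -43],
], fingers=110)

```text
clock: 31.6
tcp_pos: [0.4759, 0.1561, 0.2067]
tcp_rot: [-2.913, -1.167, 0.006]
force: [-0.5, -0.4, -0.9]
width: 0.568
```

Run:
```python
from h import *
go(.4465,.311,.15,95)
```

```text
tcp [0.4759 0.1561 0.2067] yaw 43.7 | shift [ 0.0859 -0.1321  0.0571] turn [ -0.3   0.  -51.3] F [-0.5 -0.4 -0.9] w 0.568 t 31.6
```

>>> send_rows([
  [0.086, -0.132, 0.0, 0, 0, -51.3],
  [0.086, -0.132, 0.02, 0, 0, -51.3],
  [0.086, -0.132, 0.05, 0, 0, -51.3],
  [0.086, -0.132, 0.057, 0, 0, -51.3],
  [0.086, -0.132, 0.08, 0, 0, -51.3],
])

```text
clock: 32.1
tcp_pos: [0.4503, 0.3086, 0.1261]
tcp_rot: [-2.287, -2.152, 0.003]
force: [-0.7, -0.6, -0.1]
width: 0.565
```

Run:
```python
from h import *
go(.4465,.311,.1,95)
```

```text
tcp [0.4503 0.3086 0.1261] yaw 86.5 | shift [ 0.0021 -0.0039  0.0261] turn [-0.1  0.  -8.5] F [-0.7 -0.6 -0.1] w 0.565 t 32.1
```

>>> send_rows([
  [0.0021, -0.0039, 0.02, 0, 0, -4.3],
  [0.0021, -0.0039, 0.026, 0, 0, -8.5],
  [0.0021, -0.0039, 0.026, 0, 0, -8.5],
  [0.0021, -0.0039, 0.026, 0, 0, -8.5],
])

```text
clock: 32.5
tcp_pos: [0.4477, 0.3084, 0.1015]
tcp_rot: [-2.135, -2.303, 0.003]
force: [0.3, 0.1, -0.6]
width: 0.569
```

Run:
```python
from h import *
s=snap("side","s26"); b=(235,335,210,310); ov('side',s,[(.4535,.2312,95)],"s26c",b,6)
go(.4465,.311,.005,95)
print((pix('side',robot.get_obs()['tcp_pos'])-[b[0],b[2]]+.5)*6)
```

```text
tcp [0.4483 0.3085 0.1021] yaw 94.3 | shift [ 0.0026 -0.0015  0.0971] turn [-0.   0.  -0.7] F [-0.4  0.2  0.9] w 0.571 t 32.55
[270.17860675 251.83668226]
```

View pics/s26c.png

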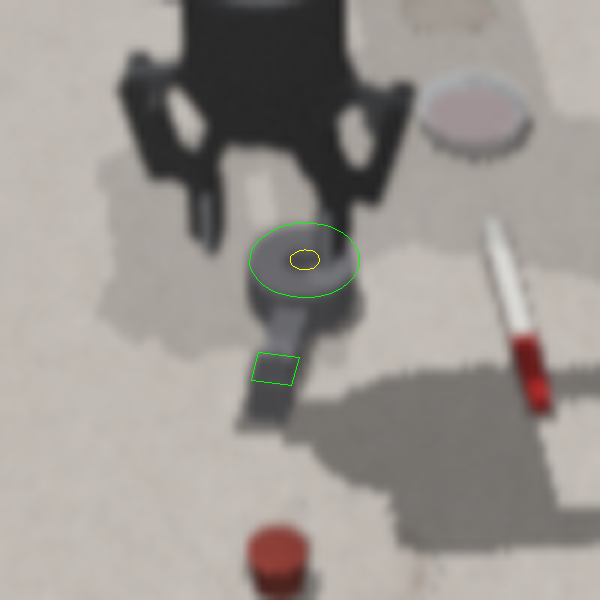

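>>> send_rows([
  [0.0025, -0.001, 0.04, 0, 0, -0.7],
  [0.0025, -0.001, 0.075, 0, 0, -0.7],
  [0.0025, -0.001, 0.095, 0, 0, -0.7],
  [0.0025, -0.001, 0.097, 0, 0, -0.7],
  [0.0025, -0.001, 0.097, 0, 0, -0.7],
])

```text
clock: 33.05
tcp_pos: [0.4476, 0.3111, 0.0058]
tcp_rot: [2.121, 2.317, 0.0]
force: [0.6, 0.2, 0.6]
width: 0.57
```

>>> send_rows([
  [0, 0, 0, 0, 0, 0],
  [0, 0, 0, 0, 0, 0],
  [0, 0, 0, 0, 0, 0],
  [0, 0, 0, 0, 0, 0],
], fingers=255)

```text
clock: 33.45
tcp_pos: [0.4483, 0.3116, 0.0074]
tcp_rot: [2.119, 2.317, 0.005]
force: [0.0, 0.1, 6.2]
width: 0.215
```

>>> send_rows([
  [0, 0, -0.01, 0, 0, 0],
  [0, 0, -0.03, 0, 0, 0],
  [0, 0, -0.06, 0, 0, 0],
  [0, 0, -0.09, 0, 0, 0],
  [0, 0, -0.12, 0, 0, 0],
])

```text
clock: 33.95
tcp_pos: [0.4468, 0.311, 0.1273]
tcp_rot: [-2.12, -2.318, -0.0]
force: [1.0, 0.2, -1.7]
width: 0.209
```

>>> send_rows([
  [0, 0, -0.03, 0, 0, 0],
  [0, 0, -0.06, 0, 0, 0],
  [0, 0, -0.09, 0, 0, 0],
  [0, 0, -0.1, 0, 0, 0],
  [0, 0, -0.1, 0, 0, 0],
])

```text
clock: 34.45
tcp_pos: [0.4477, 0.3115, 0.2273]
tcp_rot: [2.119, 2.317, 0.006]
force: [0.1, -0.6, -1.1]
width: 0.213
```

Run:
```python
from h import *
s=snap("side","s27"); crop(s,205,345,120,280,"s27c",4)
go(.508,.1,.222,180)
```

```text
tcp [0.4468 0.311  0.2257] yaw 95.1 | shift [-0.2156  0.0422  0.0036] turn [  0.    0.  -84.9] F [-0.5  0.2 -2.4] w 0.213 t 34.5
```

View pics/s27c.png

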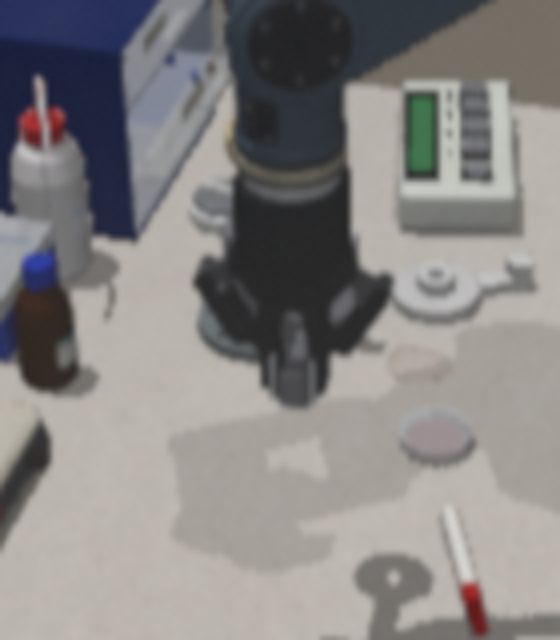

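>>> send_rows([
  [-0.01, 0.002, 0, 0, 0, -6],
  [-0.03, 0.006, 0, 0, 0, -14],
  [-0.05, 0.01, 0, 0, 0, -22],
  [-0.07, 0.014, 0, 0, 0, -30],
  [-0.09, 0.018, 0, 0, 0, -38],
])

```text
clock: 35.0
tcp_pos: [0.4716, 0.2219, 0.2232]
tcp_rot: [-1.24, -2.882, 0.005]
force: [0.2, 0.6, -1.0]
width: 0.209
```

Run:
```python
from h import *
go(.508,.12,.222,180)
```

```text
tcp [0.4716 0.2219 0.2232] yaw 133.4 | shift [-0.099  -0.0437  0.0011] turn [ -0.2  -0.3 -46.6] F [ 0.2  0.6 -1. ] w 0.209 t 35.0
```

>>> send_rows([
  [-0.02, -0.008, 0, 0, 0, -8],
  [-0.04, -0.017, 0, 0, 0, -16],
  [-0.06, -0.026, 0, 0, 0, -24],
  [-0.08, -0.035, 0, 0, 0, -32],
  [-0.099, -0.044, 0, 0, 0, -40],
])

```text
clock: 35.5
tcp_pos: [0.5072, 0.1197, 0.2231]
tcp_rot: [-0.18, -3.131, 0.001]
force: [0.3, 0.0, -1.5]
width: 0.212
```

Run:
```python
from h import *
go(.508,.0,.222,180)
```

```text
tcp [0.5072 0.1197 0.2231] yaw 173.4 | shift [-0.0145 -0.1188  0.0012] turn [-0.  -0.3 -6.6] F [ 0.3  0.  -1.5] w 0.212 t 35.5
```

>>> send_rows([
  [-0.0045, -0.03, 0, 0, 0, -6.6],
  [-0.0085, -0.065, 0, 0, 0, -6.6],
  [-0.0125, -0.1, 0, 0, 0, -6.6],
  [-0.0145, -0.119, 0, 0, 0, -6.6],
  [-0.0145, -0.119, 0, 0, 0, -6.6],
])

```text
clock: 36.0
tcp_pos: [0.5076, -0.0014, 0.2234]
tcp_rot: [-0.014, -3.137, -0.0]
force: [-0.2, 0.4, -2.4]
width: 0.212
```

Run:
```python
from h import *
go(.508,-.0487,.222,180)
```

```text
tcp [ 0.5076 -0.0014  0.2234] yaw 179.5 | shift [-0.0009 -0.0473  0.0014] turn [ 0.  -0.3 -0.5] F [-0.2  0.4 -2.4] w 0.212 t 36.0
```

>>> send_rows([
  [-0.0008, -0.03, 0, 0, 0, -0.3],
  [-0.0008, -0.047, 0, 0, 0, -0.3],
  [-0.0008, -0.047, 0.001, 0, 0, -0.3],
  [-0.0008, -0.047, 0.001, 0, 0, -0.3],
  [-0.0008, -0.047, 0.001, 0, 0, -0.3],
])

```text
clock: 36.5
tcp_pos: [0.5086, -0.0448, 0.2238]
tcp_rot: [0.002, -3.139, -0.002]
force: [0.4, 0.9, -2.3]
width: 0.207
```

Run:
```python
from h import *
s=snap("side","s28");crop(s,245,315,115,185,"s28c",9)
go(.508,-.0487,.22,180)
```

```text
tcp [ 0.5089 -0.0448  0.224 ] yaw -179.9 | shift [ 0.0009 -0.0039  0.004 ] turn [ 0.1 -0.1  0.1] F [-0.  -0.8 -1.8] w 0.212 t 36.55
```

View pics/s28c.png

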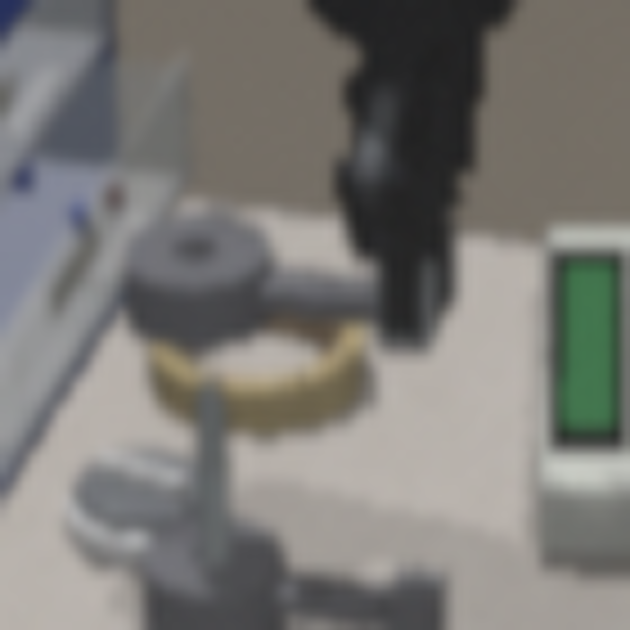

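>>> send_rows([
  [0.0015, -0.0035, 0.005, 0, 0, 0],
  [0.0015, -0.0035, 0.015, 0, 0, 0],
  [0.0015, -0.0035, 0.025, 0, 0, 0],
  [0.0015, -0.0035, 0.034, 0, 0, 0],
  [0.0015, -0.0035, 0.04, 0, 0, 0],
])

```text
clock: 37.05
tcp_pos: [0.5073, -0.0494, 0.1832]
tcp_rot: [0.0, -3.14, -0.001]
force: [0.2, 0.0, -1.9]
width: 0.21
```

>>> send_rows([
  [0, 0, 0.01, 0, 0, 0],
  [0, 0, 0.02, 0, 0, 0],
  [0, 0, 0.03, 0, 0, 0],
  [0, 0, 0.03, 0, 0, 0],
])

```text
clock: 37.45
tcp_pos: [0.5068, -0.0493, 0.153]
tcp_rot: [0.0, -3.138, -0.002]
force: [0.9, -0.0, -1.4]
width: 0.216
```

>>> send_rows([
  [0, 0, 0.01, 0, 0, 0],
  [0, 0, 0.02, 0, 0, 0],
  [0, 0, 0.03, 0, 0, 0],
  [0, 0, 0.034, 0, 0, 0],
  [0, 0, 0.034, 0, 0, 0],
])

```text
clock: 37.95
tcp_pos: [0.5074, -0.0495, 0.1197]
tcp_rot: [0.0, -3.14, -0.001]
force: [0.0, 0.4, -1.5]
width: 0.209
```

>>> send_rows([
  [0, 0, 0.002, 0, 0, 0],
  [0, 0, 0.004, 0, 0, 0],
  [0, 0, 0.005, 0, 0, 0],
  [0, 0, 0.005, 0, 0, 0],
])

```text
clock: 38.35
tcp_pos: [0.508, -0.0497, 0.1157]
tcp_rot: [-0.0, 3.141, -0.0]
force: [-1.0, 0.6, 0.1]
width: 0.21
```

>>> send_rows([
  [0, 0, 0.001, 0, 0, 0],
  [0, 0, 0.002, 0, 0, 0],
  [0, 0, 0.002, 0, 0, 0],
])

```text
clock: 38.65
tcp_pos: [0.5076, -0.0497, 0.1149]
tcp_rot: [-0.001, 3.141, -0.0]
force: [-4.8, 0.8, 9.5]
width: 0.211
```

Run:
```python
from h import *
s=snap("side","s29");crop(s,235,315,120,210,"s29c",6.5)
```

```text
(no output)
```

View pics/s29c.png

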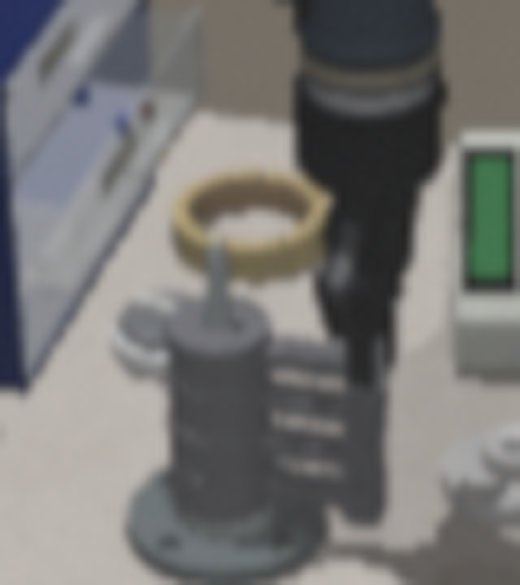

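Four stacked flat. Release and rise.

>>> send_rows([
  [0, 0, 0, 0, 0, 0],
  [0, 0, 0, 0, 0, 0],
  [0, 0, 0, 0, 0, 0],
  [0, 0, 0, 0, 0, 0],
], fingers=120)

```text
clock: 39.1
tcp_pos: [0.508, -0.0497, 0.1135]
tcp_rot: [-0.0, 3.142, 0.0]
force: [0.8, -0.4, 0.4]
width: 0.528
```

>>> send_rows([
  [0, 0, -0.02, 0, 0, 0],
  [0, 0, -0.06, 0, 0, 0],
  [0.02, 0, -0.09, 0, 0, 0],
  [0.05, 0, -0.09, 0, 0, 0],
  [0.05, 0, -0.09, 0, 0, 0],
])

```text
clock: 39.6
tcp_pos: [0.4539, -0.0486, 0.2039]
tcp_rot: [0.0, -3.138, -0.002]
force: [-0.7, 0.7, 0.3]
width: 0.53
```

Run:
```python
from h import *
s=snap("side","s30"); crop(s,235,365,120,230,"s30c",5)
go(.3797,-.1716,.15,-149.2)
print(robot.get_obs()['joints'])
```

```text
tcp [ 0.4561 -0.0492  0.2038] yaw 180.0 | shift [ 0.0764 -0.1225  0.0538] turn [  0.   -0.1 -30.8] F [-0.7 -0.6 -0.3] w 0.529 t 39.65
[-3.51790247e-01  3.48370264e-01  1.86631101e+00  2.85610248e-05
  9.28055962e-01 -1.92236460e+00]
```

View pics/s30c.png

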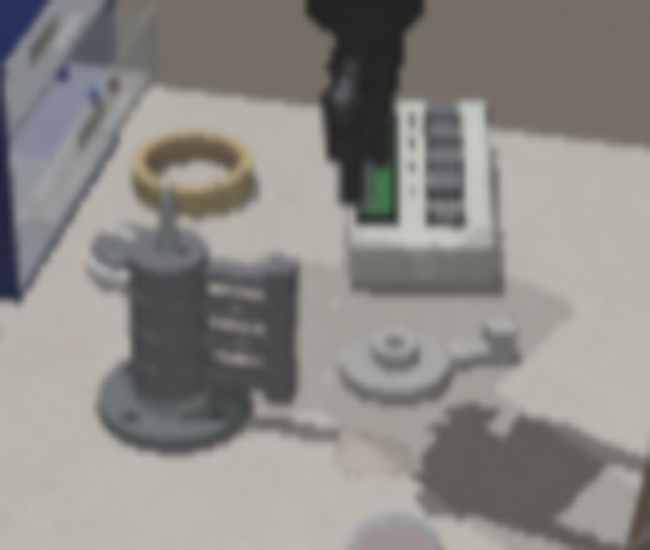

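>>> send_rows([
  [0.02, -0.03, 0, 0, 0, 43],
  [0.04, -0.06, 0, 0, 0, 43],
  [0.04, -0.06, 0, 0, 0, 43],
  [0.04, -0.06, 0, 0, 0, 43],
  [0.04, -0.06, 0, 0, 0, 43],
], fingers=110)

```text
clock: 40.15
tcp_pos: [0.4187, -0.1105, 0.2032]
tcp_rot: [1.161, 2.919, 0.0]
force: [-0.5, -0.3, -0.8]
width: 0.571
```

>>> send_rows([
  [0, 0, 0, 0, 0, 43],
  [0, 0, 0, 0, 0, 43],
  [0, 0, 0, 0, 0, 43],
  [0, 0, 0, 0, 0, 43],
  [0, 0, 0, 0, 0, 43],
])

```text
clock: 40.65
tcp_pos: [0.4189, -0.1101, 0.2031]
tcp_rot: [2.148, 2.292, 0.0]
force: [0.4, 0.5, -1.7]
width: 0.569
```

>>> send_rows([
  [0, 0, 0, 0, 0, 43],
  [0, 0, 0, 0, 0, 43],
  [0, 0, 0, 0, 0, 43],
  [0, 0, 0, 0, 0, 43],
  [0, 0, 0, 0, 0, 43],
])

```text
clock: 41.15
tcp_pos: [0.4189, -0.1101, 0.2031]
tcp_rot: [2.838, 1.346, 0.0]
force: [-0.6, -0.7, -0.1]
width: 0.566
```

Run:
```python
from h import *
go(.3797,-.1716,.10,30.8)
```

```text
tcp [ 0.4189 -0.1101  0.2031] yaw 50.7 | shift [-0.0725  0.0086  0.1031] turn [ 0.  -0.  19.9] F [-0.6 -0.7 -0.1] w 0.566 t 41.15
```

>>> send_rows([
  [-0.04, 0.004, 0, 0, 0, 19.9],
  [-0.0725, 0.0086, 0.03, 0, 0, 19.9],
  [-0.0725, 0.0086, 0.07, 0, 0, 19.9],
  [-0.0725, 0.0086, 0.103, 0, 0, 19.9],
  [-0.0725, 0.0086, 0.103, 0, 0, 19.9],
])

```text
clock: 41.65
tcp_pos: [0.3775, -0.1706, 0.0971]
tcp_rot: [-3.019, -0.841, 0.008]
force: [-0.3, 0.4, 0.4]
width: 0.571
```

Run:
```python
from h import *
s=snap("side","s31"); crop(s,275,375,120,230,"s31c",5)
go(.3797,-.1716,.0065,30.8)
print((pix('side',robot.get_obs()['tcp_pos'])-[275,120]+.5)*5)
```

```text
tcp [ 0.3785 -0.1711  0.0988] yaw 31.2 | shift [0.0009 0.0015 0.0923] turn [-0.3  0.1  0.4] F [ 0.2  0.1 -0.1] w 0.566 t 41.7
[306.50992724 239.12967255]
```

View pics/s31c.png

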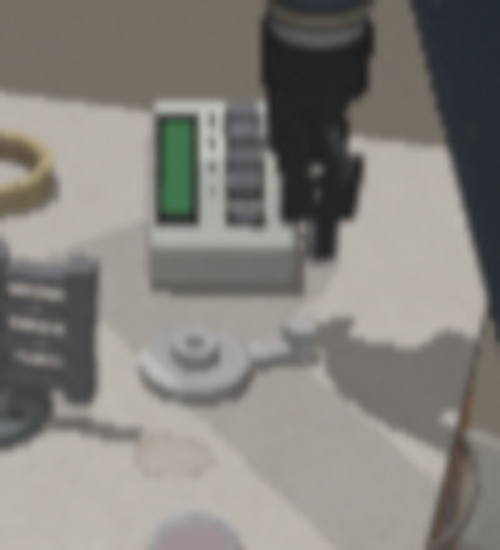

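>>> send_rows([
  [0.0009, 0.0005, 0.04, 0, 0, 0.4],
  [0.0009, 0.0005, 0.075, 0, 0, 0.4],
  [0.0009, 0.0005, 0.09, 0, 0, 0.4],
  [0.0009, 0.0005, 0.091, 0, 0, 0.4],
  [0.0009, 0.0005, 0.091, 0, 0, 0.4],
])

```text
clock: 42.2
tcp_pos: [0.3813, -0.1721, 0.0105]
tcp_rot: [3.027, 0.835, 0.002]
force: [0.1, 0.5, -0.4]
width: 0.566
```

>>> send_rows([
  [0, 0, 0, 0, 0, 0],
  [0, 0, 0, 0, 0, 0],
  [0, 0, 0, 0, 0, 0],
  [0, 0, 0, 0, 0, 0],
], fingers=255)

```text
clock: 42.6
tcp_pos: [0.3809, -0.172, 0.0112]
tcp_rot: [3.026, 0.835, 0.003]
force: [1.1, 0.4, 8.7]
width: 0.208
```

>>> send_rows([
  [0, 0, -0.01, 0, 0, 0],
  [0, 0, -0.03, 0, 0, 0],
  [0, 0, -0.06, 0, 0, 0],
  [0, 0, -0.09, 0, 0, 0],
  [0, 0, -0.12, 0, 0, 0],
])

```text
clock: 43.1
tcp_pos: [0.3796, -0.171, 0.1315]
tcp_rot: [-3.029, -0.834, 0.0]
force: [0.6, -0.3, -2.3]
width: 0.208
```

>>> send_rows([
  [0, 0, -0.03, 0, 0, 0],
  [0, 0, -0.06, 0, 0, 0],
  [0, 0, -0.09, 0, 0, 0],
  [0, 0, -0.105, 0, 0, 0],
  [0, 0, -0.105, 0, 0, 0],
])

```text
clock: 43.6
tcp_pos: [0.3807, -0.1719, 0.2372]
tcp_rot: [3.024, 0.833, 0.005]
force: [0.1, 0.0, -1.9]
width: 0.209
```

Run:
```python
from h import *
s=snap("side","s32"); crop(s,235,355,80,210,"s32c",4.6)
go(.520,-.0906,.232,31)
```

```text
tcp [ 0.38   -0.1714  0.2358] yaw 30.8 | shift [0.1616 0.0023 0.0039] turn [ 0.2 -0.  -0.2] F [-0.  -0.3 -2.2] w 0.207 t 43.65
```

View pics/s32c.png

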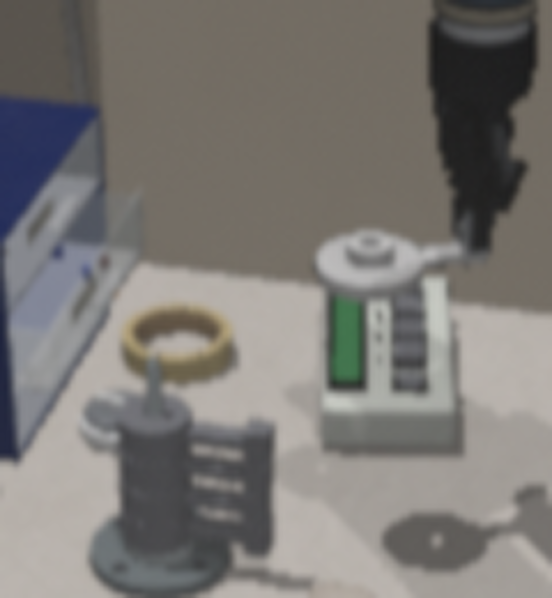

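>>> send_rows([
  [0.02, 0, 0, 0, 0, 0],
  [0.055, 0.001, 0, 0, 0, 0],
  [0.09, 0.002, 0, 0, 0, 0],
  [0.125, 0.002, 0, 0, 0, 0],
  [0.15, 0.002, 0.005, 0, 0, 0],
])

```text
clock: 44.15
tcp_pos: [0.5109, -0.095, 0.2284]
tcp_rot: [-3.027, -0.835, 0.002]
force: [-0.7, 0.2, -0.9]
width: 0.207
```

>>> send_rows([
  [0.01, 0.0, 0, 0, 0, 0],
  [0.013, 0, 0.005, 0, 0, 0],
  [0.013, 0, 0.005, 0, 0, 0],
  [0.013, 0, 0.005, 0, 0, 0],
])

```text
clock: 44.55
tcp_pos: [0.5196, -0.09, 0.2239]
tcp_rot: [-3.028, -0.833, 0.003]
force: [-0.1, 0.3, -2.0]
width: 0.207
```

Run:
```python
from h import *
s=snap("side","s33"); crop(s,245,315,100,180,"s33c",8)
go(.522,-.0905,.20,31)
```

```text
tcp [ 0.52   -0.0902  0.2243] yaw 30.7 | shift [0.0016 0.0013 0.0243] turn [-0.1  0.1 -0.3] F [-0.2 -0.3 -1.8] w 0.207 t 44.6
```

View pics/s33c.png

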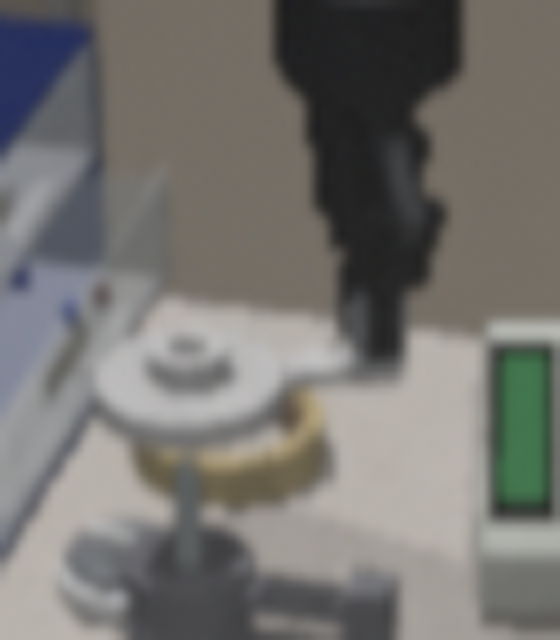

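>>> send_rows([
  [0.0017, 0.001, 0.008, 0, 0, 0],
  [0.0017, 0.001, 0.018, 0, 0, 0],
  [0.0017, 0.001, 0.027, 0, 0, 0],
  [0.0017, 0.001, 0.034, 0, 0, 0],
  [0.0017, 0.001, 0.038, 0, 0, 0],
])

```text
clock: 45.1
tcp_pos: [0.5225, -0.0895, 0.1854]
tcp_rot: [-3.028, -0.834, 0.002]
force: [0.9, 0.1, -2.0]
width: 0.205
```

Run:
```python
from h import *
s=snap("side","s34"); crop(s,245,315,110,190,"s34c",8)
go(.522,-.0905,.147,31)
```

```text
tcp [ 0.5224 -0.0895  0.1851] yaw 30.8 | shift [-0.0008  0.0008  0.0381] turn [-0.1  0.1 -0.2] F [ 0.  -0.  -1.8] w 0.212 t 45.15
```

View pics/s34c.png

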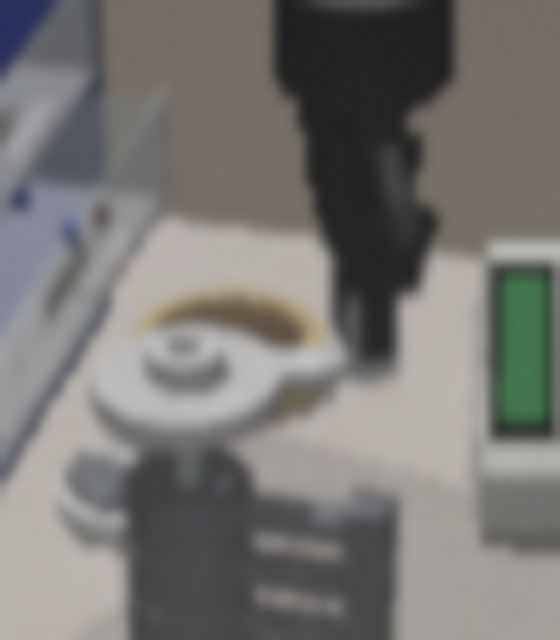

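>>> send_rows([
  [0, 0.0004, 0.01, 0, 0, 0],
  [0, 0.0004, 0.02, 0, 0, 0],
  [0, 0.0004, 0.028, 0, 0, 0],
  [0, 0.0004, 0.034, 0, 0, 0],
  [0, 0.0004, 0.034, 0, 0, 0],
])

```text
clock: 45.65
tcp_pos: [0.5226, -0.0898, 0.1515]
tcp_rot: [-3.027, -0.834, 0.003]
force: [-0.1, 0.6, -1.6]
width: 0.209
```

>>> send_rows([
  [0, 0, 0.002, 0, 0, 0],
  [0, 0, 0.004, 0, 0, 0],
  [0, 0, 0.005, 0, 0, 0],
  [0, 0, 0.005, 0, 0, 0],
])

```text
clock: 46.05
tcp_pos: [0.5235, -0.0901, 0.1477]
tcp_rot: [3.029, 0.834, 0.001]
force: [0.8, 0.3, -1.3]
width: 0.205
```

>>> send_rows([
  [0, 0, 0.001, 0, 0, 0],
  [0, 0, 0.002, 0, 0, 0],
  [0, 0, 0.002, 0, 0, 0],
])

```text
clock: 46.35
tcp_pos: [0.5235, -0.0903, 0.1467]
tcp_rot: [3.028, 0.834, 0.001]
force: [-2.6, -0.8, 6.6]
width: 0.204
```

>>> send_rows([
  [0, 0, 0, 0, 0, 0],
  [0, 0, 0, 0, 0, 0],
  [0, 0, 0, 0, 0, 0],
  [0, 0, 0, 0, 0, 0],
], fingers=120)

```text
clock: 46.75
tcp_pos: [0.5233, -0.09, 0.1455]
tcp_rot: [-3.029, -0.834, 0.0]
force: [-0.0, 1.0, 0.1]
width: 0.531
```

>>> send_rows([
  [0, 0, -0.02, 0, 0, 0],
  [0, 0, -0.05, 0, 0, 0],
  [-0.03, 0, -0.08, 0, 0, 0],
  [-0.06, 0, -0.08, 0, 0, 0],
  [-0.06, 0, -0.08, 0, 0, 0],
])

```text
clock: 47.25
tcp_pos: [0.4694, -0.1214, 0.2263]
tcp_rot: [3.03, 0.831, -0.002]
force: [-0.1, 0.3, -0.2]
width: 0.532
```

Run:
```python
from h import *
s=snap("side","s35"); crop(s,235,365,110,220,"s35c",5.5)
# key 4
go(.4745,-.4185,.15,13.3)
print(robot.get_obs()['joints'])
```

```text
tcp [ 0.4708 -0.1211  0.2259] yaw 30.7 | shift [-0.1486  0.2577  0.0759] turn [-0.  -0.  17.4] F [ 0.3 -0.   0.6] w 0.527 t 47.3
[-4.82249861e-01  3.49284200e-01  1.77904966e+00  1.70743203e-04
  1.01322354e+00  5.52989461e-01]
```

View pics/s35c.png

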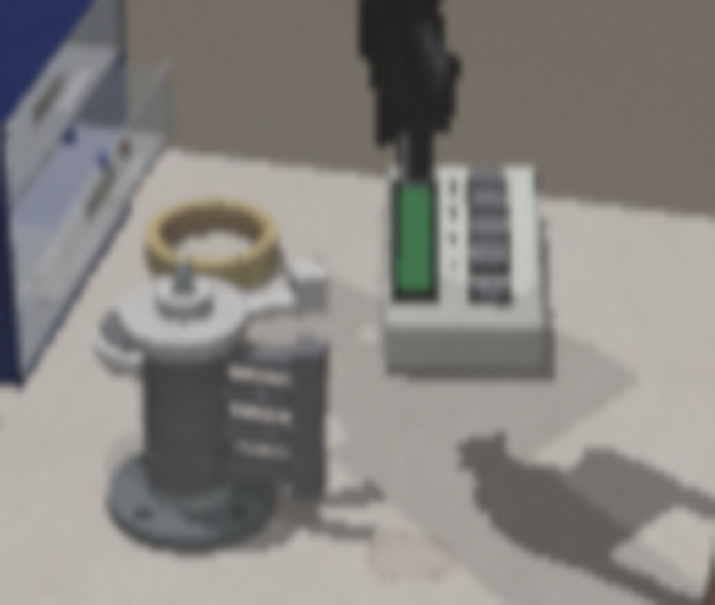

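>>> send_rows([
  [-0.149, 0.257, 0.0, 0, 0, 17.4],
  [-0.149, 0.257, 0.0, 0, 0, 17.4],
  [-0.149, 0.257, 0.0, 0, 0, 17.4],
  [-0.149, 0.257, 0.03, 0, 0, 17.4],
  [-0.149, 0.257, 0.07, 0, 0, 17.4],
], fingers=255)

```text
clock: 47.8
tcp_pos: [0.477, -0.3664, 0.1907]
tcp_rot: [3.115, 0.365, 0.007]
force: [0.6, 0.3, 0.0]
width: -0.004
```

Run:
```python
from h import *
go(.4745,-.419,.09,13.3)
```

```text
tcp [ 0.477  -0.3664  0.1907] yaw 13.4 | shift [-0.015  0.05   0.101] turn [ 0.3 -0.2  0.1] F [0.6 0.3 0. ] w -0.004 t 47.8
```

>>> send_rows([
  [-0.015, 0.05, 0.03, 0, 0, 0],
  [-0.015, 0.05, 0.06, 0, 0, 0],
  [-0.015, 0.05, 0.085, 0, 0, 0],
  [-0.015, 0.05, 0.1, 0, 0, 0],
  [-0.015, 0.05, 0.1, 0, 0, 0],
])

```text
clock: 48.3
tcp_pos: [0.4711, -0.4127, 0.0865]
tcp_rot: [-3.115, -0.367, 0.005]
force: [0.3, 0.3, -0.6]
width: -0.003
```

Run:
```python
from h import *
s=snap("side","s36"); crop(s,290,350,110,180,"s36c",8)
t=snap("top","t36"); crop(t,360,445,200,260,"t36c",8)
go(.4745,-.419,.06,13.3)
print((pix('side',[.4745,-.419,.058])-[290,110]+.5)*8)
```

```text
tcp [ 0.4725 -0.4143  0.0897] yaw 13.5 | shift [0.0008 0.0051 0.0297] turn [ 0.  -0.   0.2] F [ 0.7 -0.9  0. ] w -0.001 t 48.4
[271.64756371 245.77809027]
```

View pics/s36c.png

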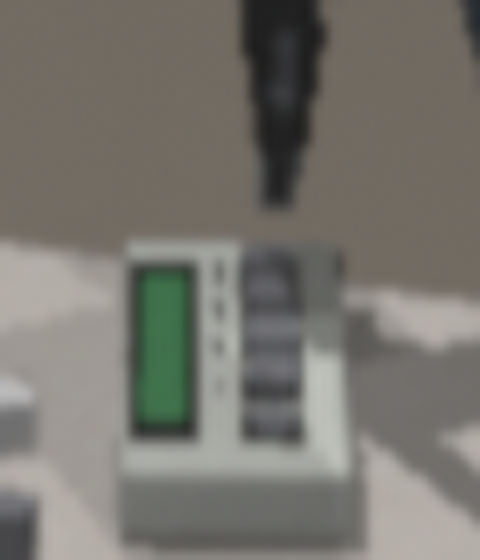

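View pics/t36c.png

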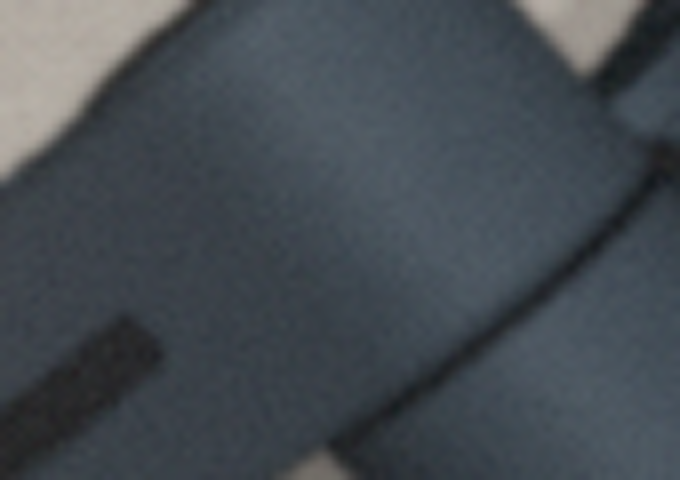

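>>> send_rows([
  [0.001, 0.0045, 0.015, 0, 0, 0],
  [0.001, 0.0045, 0.028, 0, 0, 0],
  [0.001, 0.0045, 0.033, 0, 0, 0],
  [0.001, 0.0045, 0.036, 0, 0, 0],
  [0.001, 0.0045, 0.037, 0, 0, 0],
])

```text
clock: 48.9
tcp_pos: [0.4737, -0.4184, 0.0526]
tcp_rot: [-3.12, -0.367, 0.0]
force: [0.1, 1.2, 3.8]
width: -0.0
```

>>> send_rows([
  [0, 0, 0.002, 0, 0, 0],
  [0, 0, 0.003, 0, 0, 0],
  [0, 0, 0.004, 0, 0, 0],
  [0, 0, 0.005, 0, 0, 0],
  [0, 0, 0.005, 0, 0, 0],
])

```text
clock: 49.4
tcp_pos: [0.4737, -0.4185, 0.0481]
tcp_rot: [-3.12, -0.366, 0.0]
force: [-1.0, 1.8, 6.3]
width: -0.002
```

>>> send_rows([
  [0, 0, 0.001, 0, 0, 0],
  [0, 0, 0.0018, 0, 0, 0],
  [0, 0, 0.0018, 0, 0, 0],
])

```text
clock: 49.7
tcp_pos: [0.4738, -0.4185, 0.0479]
tcp_rot: [3.12, 0.367, 0.0]
force: [-3.3, 3.8, 15.5]
width: -0.002
```

>>> send_rows([
  [0, 0, -0.02, 0, 0, 0],
  [0, 0, -0.06, 0, 0, 0],
  [0, 0, -0.1, 0, 0, 0],
  [-0.02, 0, -0.13, 0, 0, 0],
  [-0.02, 0, -0.13, 0, 0, 0],
])

```text
clock: 50.2
tcp_pos: [0.4547, -0.4263, 0.1803]
tcp_rot: [3.112, 0.364, 0.006]
force: [0.6, 0.6, -1.0]
width: -0.002
```

>>> send_rows([
  [-0.08, 0.05, -0.03, 0, 0, 0],
  [-0.1, 0.1, -0.05, 0, 0, 0],
  [-0.1, 0.13, -0.05, 0, 0, 0],
  [-0.1, 0.13, -0.05, 0, 0, 0],
  [-0.1, 0.13, -0.05, 0, 0, 0],
])

```text
clock: 50.7
tcp_pos: [0.3856, -0.5778, 0.2252]
tcp_rot: [3.117, 0.359, 0.001]
force: [0.1, 0.2, 0.4]
width: 0.001
```

Run:
```python
from h import *
s=snap("side","s37"); crop(s,235,365,110,220,"s37c",6)
t=snap("top","t37"); crop(t,270,445,160,270,"t37c",4.5)
o=robot.get_obs(); print(o['tcp_pos'],o['force'],o['clock'])
```

```text
[ 0.38652926 -0.57251293  0.2237807 ] [-0.39943492  0.04662058  0.5275125 ] 50.8
```

View pics/s37c.png

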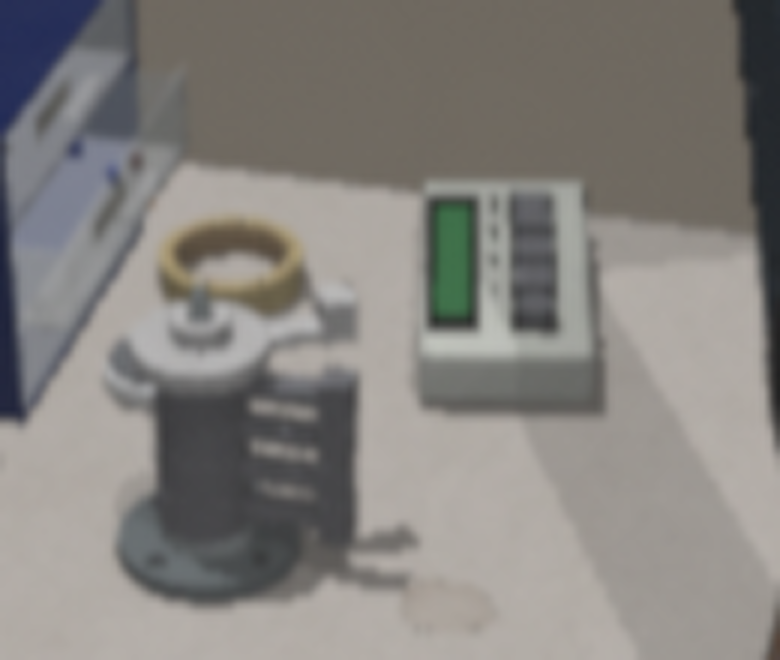

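View pics/t37c.png

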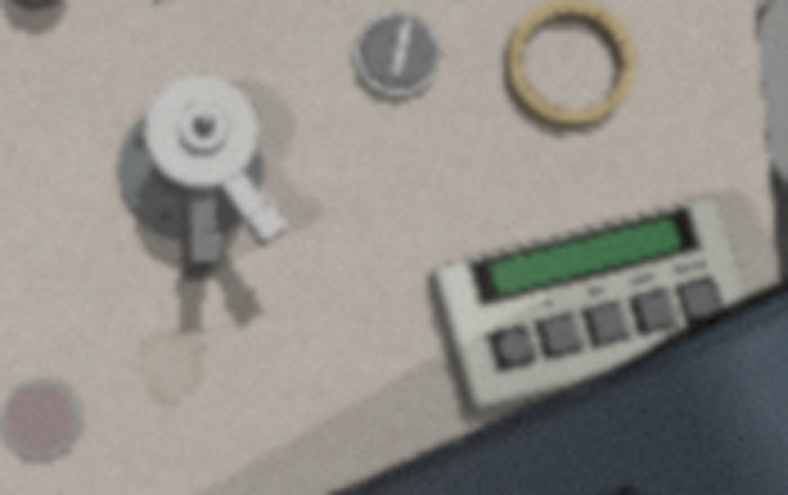

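Run:
```python
from bench import robot
print(robot.hand_in())
```

```text
the job is handed in; nothing more can be done
None
```

The tester is set up for calibration and the job was handed in at 50.8 s of the 210 s allowed; no verdict is reported.

**What was done**
- I pressed stand-by to its stop and saw it latched in the picture.
- I lifted the platen off the rod and stood it on the bench.
- I lowered all four grey spacers over the rod. One had been knocked about 4 cm aside during the run, so I measured it again before picking it up.
- I put the platen back on the stack and pressed the four-pip key to its stop (about 15 N, finger tips at 47.9 mm).

**Last checks**
- The last pictures show four spacers stacked flat with the platen level on top and the arm clear of everything.
- Stand-by looks up and the four-pip key looks down. At about 3 mm per pixel I judged the keys by their shading and the press force, not by measuring their travel.
- The platen met the stack at the height expected for an underside at 136 mm.
- I never came near the bystanders. The timer, tape and dish look undisturbed in the last pictures; the red stopper was last seen, in place, before I fetched the last spacer.

**Disagreement:** the two cameras differed by about 4 mm in position. I took values between them and corrected from the side view and the contact forces; no insertion jammed.

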